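# Transfer the slide warmer to the standby supply

## Robot

A 7-joint arm with a two-finger parallel gripper is mounted at the origin on a cart in front of the work surface, level with it; the furniture and walls round the work are solid. World frame = base frame: x ahead of the robot, y to its left, z up, the work surface at z = 0. Lengths are in m, angles in rad, forces in N, time in s.
With the tool pointing down it reaches from about 0.425 to 0.925 m from the base axis. Payload 6.8 kg.
Tool frame: the origin (TCP) lies on the front face of the gripper's body, between the roots of the fingers; the fingertips stand 73 mm ahead of it and the grasp point (between the pads) lies 54 mm ahead of it (bot.finger_overhang is the z of the fingertips in the tool frame, in m); z points along the fingers, y is the line along which they close (so a half turn about z gives the same grasp; the last joint's range is limited). The gripper opens to 85 mm and grips with 20 to 120 N. Pads are 22 mm wide; open, the fingers measure 114 mm over their backs; the gripper's body (76 mm by 85 mm) begins 54 mm behind the grasp point. The pads swing forward as they close: fully open they stand 13 mm farther back than shut.
Start: joints at [-1.33, 0.477, 0.022, 1.555, -0.011, 1.109, -0.083], TCP at [0.231, 0.634, 0.304] pointing down, gripper open.
Joint ranges: [-2.96, 2.96], [-0.34, 2.1], [-1.41, 1.46], [0.24, 2.44], [-1.37, 4.51], [0.17, 1.92], [-2.96, 2.96]. Speed limits (rad/s): [2.39, 2.39, 3.14, 3.14, 3.14, 3.14, 3.14].

## Interface

Orientations are given as a unit quaternion [w, x, y, z].
In Python, from station import bot gives the robot as it stands.
- The arm moves only by the tool servo_tool, never from a script. Its argument "motion" is one flat list of numbers, 7 for each row, row after row: the shift along the tool's x, y, z as a fraction of full scale, then the turn, a rotation vector about the tool's x, y, z as a fraction of full scale, then the closure, from 0 (fully open) to 1 (shut). In form: [tx, ty, tz, ax, ay, az, gripper, tx, ty, tz, ax, ay, az, gripper, ...]. A call has 1 to 5 rows; each row shifts and turns the commanded pose from where the row before left it, along the tool's axes as they then stand; what a row does not reach is not made up. Full scale, the value 1, is 0.02 m for a shift and 0.15 rad for a turn. A row lasts 1/8 s, in which the tool goes at most 62.5 mm and 10.7 degrees, less where a joint would pass 70% of its speed; a pose out of reach is approached as far as the arm can. A call with a number of a shift or a turn outside -1 to 1 is refused whole. A call with a gripper value outside its range is refused whole. The fingers move at their own pace and stop on an object; "grip_force" is the grip in N (left out, the last holds). Time passes only in rows, so rows that do not move let the fingers close. It gives the time, the measured TCP pose, the force, the opening and the grip force at its end, in the units of the state.
- bot.get_obs(): the state, without advancing time (a new reading comes with each control period).
- bot.read_camera(name): name is "scene" or "top" or "wrist"; returns the picture (420x560x3 uint8, red, green, blue); there is no depth.
- bot.get_calibration(name): a dict with "mtx" (3x3 intrinsics, pixels), "rvec" (rotation vector, rad) and "tvec" (3), from world to camera coordinates, as OpenCV has them. Camera axes: x right, y down, z forward; pixel columns grow to the right and rows downward; lengths in m; the calibration is good to about 2 mm. A picture is of the moment at which its call begins: read the wrist's pose just before it. get_calibration takes no time and is no camera call; for the wrist camera it gives the pose at the moment of the call.
- bot.hand_in(): hands the job in; it is judged then, once.
Trained networks look in the newest picture that a camera, given by its name, has taken for a name from the list of things; names that differ only in an ending like _2 or _b are one class to them, and where a whole thing is asked for, a point or a joint stands for the part that bears it (a point fixed in the world has none). Each returns a list of dicts, best first, with "p" (0 to 1); they miss things now and then, are a little off and sometimes report something else, mostly with a low value. They report only what shows in the picture. A call takes as long as a camera call.
- bot.boxes_of(camera, name): "uv" ([column, row] in pixels, amid what is visible of it).
The state is a dict: "t": time; "q": joint angles; "joint_vel": joint speeds; "joint_torque": joint torques, N m; "eef_pos": TCP position; "tool_rot": TCP orientation; "contact_force": force on the tool from outside, world axes, zero at the start; "torque": the same for the moment, N m; "gripper_width": opening from 0.0 (shut) to 1.0 (fully open); "grasp_force": force on a finger pad.
Only numpy, scipy, OpenCV 4.12 (cv2) and the standard library are available. Lean on these libraries where they do the work, as an engineer would, in place of code of your own. Each camera call takes 0.05 s, during which the arm holds its last target. There are 200 camera calls.

## Task

Move the slide warmer over to its standby supply: swing the red changeover switch from its green side to centre off and leave it standing there for at least two seconds. With the switch still off, drop the blue relay module upright into its socket and swing the locking lever fully shut over it, and lay every slide mailer flat on the sloped warming face, none on top of another. Only then swing the switch fully over to the orange side, let go, and leave the other things on the worktop where they are.

Things in the scene. Friction and masses are not known exactly. Their poses are not given: they have to be found in the camera images.
- changeover (a joint): angle of the changeover lever, rad: -0.8 = fully over to the green mark (box's +y, left seen from the robot), 0 = upright, centre off (white mark), +0.8 = fully over to the orange mark (box's -y, right). Stays where it is left (friction, about 2.5 N at the grip); no detents, stops at both ends
- switch_pivot (a point): point on the hinge axis of the changeover lever, 55 mm above the worktop, centred on the fixed grey box 100 x 100 x 50 mm; a black plinth round the lever rises to 57 mm. Its x axis is the hinge axis, z up; the lever swings in its y-z plane, at angle q pointing along (0, -sin q, cos q).
- switch_grip (a point): grip point of the changeover lever, 65 mm from the hinge axis, on the red cylindrical handle: 16 mm diameter, running from 42 to 84 mm from the axis; it turns with the lever. The handle can be pinched across the hinge direction and turns between the fingers.
- relay_center (a point): centre of the relay module, a block 60 (x) x 44 (y) x 75 (z) mm, 0.2 kg, blue above and a grey heavy foot 22 mm high below; z up as it stands. Either way round fits. It starts standing upright loose on the worktop.
- pocket_floor (a point): centre of the floor of the socket's pocket, 10 mm above the worktop, in a fixed yellow base 150 x 90 x 30 mm (pocket 20 mm off the base's centre, towards -x). Pocket 64 (x) x 48 (y) mm, 20 mm deep, chamfered; the relay's 60 mm side goes along x, z up. Seated, the relay's centre is 37.5 mm above this point, its top 3 mm under the locking lever
- lock_lever (a joint): angle of the locking lever, a flat steel arm turning level about a post: 0 = shut (stop), pointing to the socket's -x across the relay's top; grows to 2.2 = open, swung round towards the socket's +y. Light friction, stays where it is left (about 1 N at the knob).
- lock_pivot (a point): top of the locking lever's post (vertical axis), 88 mm above the worktop, 60 mm from the pocket's centre towards +x; axes as the socket's. The arm, 6 mm thick and 14 mm wide, lies 88 to 94 mm above the worktop; at angle q it points along (-cos q, sin q, 0).
- lock_knob (a point): centre of the red knob on the locking lever, 80 mm from the lever's axis: upright cylinder 16 mm in diameter, standing from 94 to 117 mm above the worktop, centre 105.5 mm.
- warming_face: sloped dark steel face of the fixed white slide warmer: origin at the centre of its upper surface, 50 mm above the worktop; x up the slope (away from the robot), y left, z square out; sloped 0.35 rad. 124 mm up the slope x 292 mm between end rails 12 mm high; lip 8 mm high along the low edge, inner side at x = -62 mm. Mailers fit lengthwise up it, side by side at y = -90, -30, 30, 90 mm
- mailer_1_center (a point): centre of slide mailer 1, a white plastic box 86 (x) x 32 (y) x 22 (z) mm, 45 g, cap end blue (+x); loose, flat on the worktop at the start; may be absent (None). Grasp across the 32 mm sides.
- mailer_2_center (a point): centre of slide mailer 2, a white plastic box 86 (x) x 32 (y) x 22 (z) mm, 45 g, cap end green (+x); loose, flat on the worktop at the start; may be absent (None). Grasp across the 32 mm sides.
- mailer_3_center (a point): centre of slide mailer 3, a white plastic box 86 (x) x 32 (y) x 22 (z) mm, 45 g, cap end yellow (+x); loose, flat on the worktop at the start; may be absent (None). Grasp across the 32 mm sides.
- mailer_4_center (a point): centre of slide mailer 4, a white plastic box 86 (x) x 32 (y) x 22 (z) mm, 45 g, cap end orange (+x); loose, flat on the worktop at the start; may be absent (None). Grasp across the 32 mm sides.
- beaker: bystander, leave alone: clear beaker, 68 mm tall; origin under its centre
- loupe: bystander, leave alone: black magnifier, 49 mm; origin under its centre
- tape: bystander, leave alone: roll of tape, 62 mm; origin under its centre
- eosin: bystander, leave alone: brown bottle with black cap, 118 mm tall; origin under its centre
- wash: bystander, leave alone: white wash bottle with blue cap, 195 mm tall; origin under its centre
- timer: bystander, leave alone: white bench timer, 62 x 68 x 18 mm; origin under its centre
- slidebox: bystander, leave alone: closed blue slide box, 92 x 100 x 37 mm; origin under its centre

How it is judged:
By the outcome, as a careful person would: the job done as asked, in the order asked, and still so for the second after the job is handed in, with the robot touching nothing.
Of mailer_1, mailer_2, mailer_3, mailer_4 only 2 to 4 are there at a start; the rules pass over those that are not, and their reading is None.
At some moment in a run one of mailer_1, mailer_2, mailer_3, mailer_4 may be knocked a few centimetres aside while the robot is not near it.
Once in a run the grip may slacken for a moment while it holds something.
It also fails if it takes over 210 s, if anything falls off the work surface, if the arm or the gripper's body presses on something with over 40 N, if the wrist force passes 120 N, or if a joint passes its speed limit or range.

## Working session

There is one attempt and no reset: what is moved stays moved. The work goes in short steps, Python scripts to look and compute and a tool call to move; the robot and the scene stay as the last step left them, time stands still between calls to the robot, and variables do not carry over. Pictures are saved under pics/ and viewed, at most 14 in all, crops included, and the job is handed in when it is done.

Besides the shell and the picture viewer there is one more tool, called after "Emit:" as name(argument=value, ...) on one line, values as JSON. servo_tool: Moves the arm, as the interface text tells. Shift numbers are shares of 0.02 m and turn numbers shares of 0.15 rad, none past 1 either way. Its arguments: {"type":"object","properties":{"motion":{"type":"array","items":{"type":"number","minimum":-1,"maximum":1}},"grip_force":{"type":"number"}},"required":["motion"]}

```bash
mkdir -p pics; python3 - <<'E'
from station import bot
import cv2
for c in ("scene","top"):
    im=bot.read_camera(c); cv2.imwrite(f"pics/{c}0.png",im[:,:,::-1])
    print(c,bot.get_calibration(c))
for n in ["changeover","relay_center","pocket_floor","lock_knob","warming_face","mailer_1_center","switch_grip"]:
    for c in ("top","scene"):
        print(n,c,[(d["uv"],round(d["p"],2)) for d in bot.boxes_of(c,n)])
print(bot.get_obs())
E
```

```text
scene {'mtx': array([[464.98770994,   0.        , 284.32143307],
       [  0.        , 464.98770994, 212.45456986],
       [  0.        ,   0.        ,   1.        ]]), 'rvec': array([ 1.27580708, -1.96827523,  1.12222836]), 'tvec': array([0.242648 , 0.3420087, 1.1977524])}
top {'mtx': array([[456.69431344,   0.        , 279.47561795],
       [  0.        , 456.69431344, 210.5517815 ],
       [  0.        ,   0.        ,   1.        ]]), 'rvec': array([ 1.74090214, -2.38561853,  0.33603916]), 'tvec': array([0.17287994, 0.53489457, 1.79208713])}
changeover top [([325.8, 247.6], 0.74), ([363.8, 197.2], 0.53)]
changeover scene []
relay_center top [([344.3, 219.0], 0.66)]
relay_center scene [([111.5, 294.7], 0.68)]
pocket_floor top [([311.5, 220.8], 0.67), ([180.3, 285.7], 0.6)]
pocket_floor scene [([325.1, 234.7], 0.89)]
lock_knob top [([302.1, 204.7], 0.41)]
lock_knob scene [([333.5, 202.7], 0.72)]
warming_face top [([236.8, 223.4], 0.71)]
warming_face scene []
mailer_1_center top []
mailer_1_center scene [([443.1, 220.1], 0.23)]
switch_grip top [([363.8, 193.4], 0.47), ([310.3, 221.4], 0.4)]
switch_grip scene []
{'t': 0.8, 'q': array([-1.33008312,  0.47698707,  0.02238743,  1.55538415, -0.01152212,
        1.10931663, -0.08309461]), 'joint_vel': array([ 0.00106911, -0.00043853, -0.00010359,  0.00142896,  0.00073119,
        0.00129008, -0.00161616]), 'joint_torque': array([-8.02644172e-04, -5.96256530e+01,  1.60556573e+00, -2.81538749e+01,
        1.23361236e-02,  1.31676054e-03, -9.86378723e-06]), 'eef_pos': array([0.23069193, 0.63437324, 0.30392304]), 'tool_rot': array([-1.81362466e-05,  1.73530785e-01,  9.84828445e-01,  1.83672552e-05]), 'contact_force': array([-0.55891328, -0.63485951,  0.25142245]), 'torque': array([-0.02753074, -0.02284131, -0.01149532]), 'grasp_force': 0.0, 'gripper_width': 0.996201566280784}
```

View pics/scene0.png

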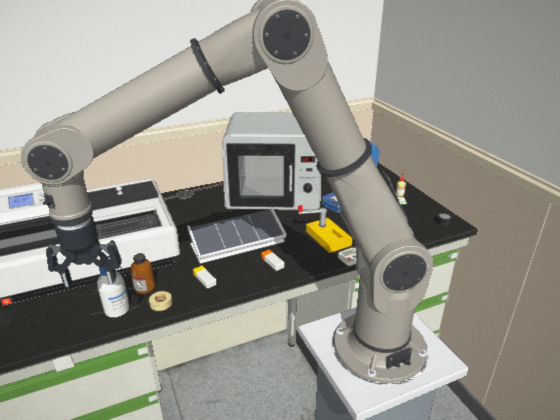

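```bash
python3 -c "
import cv2
im=cv2.imread('pics/top0.png')[130:340,120:420]
cv2.imwrite('pics/top0c.png',cv2.resize(im,(800,560),interpolation=cv2.INTER_CUBIC))"
```

```text
(no output)
```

View pics/top0c.png

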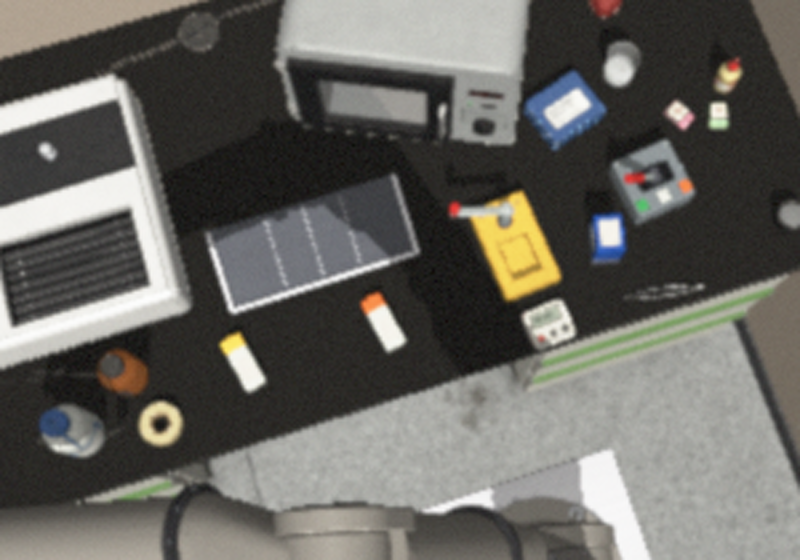

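```bash
cat > h.py <<'E'
from station import bot
import cv2, numpy as np
from scipy.spatial.transform import Rotation as R
def pix2w(c,uv,h,cal=None):
    k=cal or bot.get_calibration(c)
    M=cv2.Rodrigues(k["rvec"])[0]; t=np.array(k["tvec"])
    d=M.T@np.linalg.inv(k["mtx"])@np.r_[uv,1]; o=-M.T@t
    return o+d*(h-o[2])/d[2]
def w2pix(c,P,cal=None):
    k=cal or bot.get_calibration(c)
    return cv2.projectPoints(np.float64(P).reshape(-1,1,3),k["rvec"],k["tvec"],k["mtx"],None)[0][:,0]
def pose():
    o=bot.get_obs(); q=o["tool_rot"]
    return o["eef_pos"],R.from_quat([q[1],q[2],q[3],q[0]]),o
E
python3 - <<'E'
from h import *
def cr(x,y,h): return np.round(pix2w("top",(120+x/2.667,130+y/2.667),h)[:2],3)
k=bot.get_calibration("top"); print("cam",-cv2.Rodrigues(k["rvec"])[0].T@k["tvec"])
L=dict(box=[(610,165,.05),(670,140,.05),(693,195,.05),(640,222,.05)],marks=[(686,186,.05),(663,195,.05),(643,206,.05)],
relay=[(595,215,.075),(622,215,.075),(625,245,.075),(597,248,.075)],
base=[(472,215,.03),(527,192,.03),(562,268,.03),(512,300,.03)],post=[(505,215,.091)],knob=[(456,210,.117)],
face=[(207,232,.084),(395,175,.084),(418,250,.037),(232,310,.037)],
m3=[(222,345,.022),(240,333,.022),(265,382,.022),(245,391,.022)],m4=[(362,300,.022),(382,293,.022),(406,342,.022),(387,352,.022)],
timer=[(550,325,.018)],eos=[(122,372,.05)],tape=[(160,423,.02)],wash=[(72,430,.1)])
for n,v in L.items(): print(n,*[cr(*p) for p in v])
E
```

```text
cam [0.06385024 0.15381275 1.87078613]
box [ 0.558 -0.302] [ 0.569 -0.407] [ 0.472 -0.409] [ 0.457 -0.315]
marks [ 0.49  -0.404] [ 0.487 -0.364] [ 0.479 -0.328]
relay [ 0.483 -0.246] [ 0.47  -0.286] [ 0.424 -0.274] [ 0.433 -0.231]
base [ 0.552 -0.072] [ 0.562 -0.167] [ 0.428 -0.178] [ 0.404 -0.088]
post [ 0.521 -0.113]
knob [ 0.544 -0.041]
face [0.636 0.327] [0.635 0.027] [0.522 0.026] [0.519 0.327]
m3 [0.474 0.357] [0.484 0.326] [0.4  0.31] [0.396 0.342]
m4 [0.476 0.132] [0.477 0.099] [0.393 0.087] [0.387 0.119]
timer [ 0.351 -0.133]
eos [0.475 0.508]
tape [0.389 0.477]
wash [0.404 0.587]
```

Emit:
servo_tool(motion=[0,0,0,0,0,1,0,0,0,0,0,0,1,0,0,0,0,0,0,1,0,0,0,0,0,0,1,0,0,0,0,0,0,1,0])

```text
t: 1.42
eef_pos: [0.2307, 0.6344, 0.3039]
tool_rot: [-0.0, 0.524, 0.852, 0.0]
contact_force: [0.1, -0.0, -0.4]
gripper_width: 1.001
grasp_force: 0.0
```

Emit:
servo_tool(motion=[0,0,0,0,0,1,0,0,0,0,0,0,1,0,0,0,0,0,0,1,0,0,0,0,0,0,0.15,0,-1,1,0,0,0,0,0])

```text
t: 2.05
eef_pos: [0.2482, 0.6158, 0.3036]
tool_rot: [-0.001, 0.705, 0.709, -0.0]
contact_force: [0.1, -0.2, -0.2]
gripper_width: 0.998
grasp_force: 0.0
```

Emit:
servo_tool(motion=[-1,1,0,0,0,0,0,-1,1,0,0,0,0,0,-1,1,0,0,0,0,0,-1,1,0,0,0,0,0,-1,1,0,0,0,0,0])

```text
t: 2.68
eef_pos: [0.3513, 0.5136, 0.304]
tool_rot: [-0.0, 0.706, 0.708, 0.0]
contact_force: [0.6, -0.3, -0.8]
gripper_width: 1.003
grasp_force: 0.0
```

Emit:
servo_tool(motion=[-1,1,0,0,0,0,0,-1,1,0,0,0,0,0,-1,1,0,0,0,0,0,-1,1,0,0,0,0,0,-1,1,0,0,0,0,0])

```text
t: 3.3
eef_pos: [0.4512, 0.4136, 0.304]
tool_rot: [-0.0, 0.706, 0.708, 0.0]
contact_force: [-0.2, -0.0, 0.1]
gripper_width: 1.0
grasp_force: 0.0
```

Emit:
servo_tool(motion=[-1,0,0,0,0,0,0,-1,0,0,0,0,0,0,-1,0,0,0,0,0,0,-1,0,0,0,0,0,0,-1,0,0,0,0,0,0])

```text
t: 3.92
eef_pos: [0.4503, 0.3131, 0.304]
tool_rot: [-0.0, 0.707, 0.707, 0.0]
contact_force: [1.0, -0.4, 0.0]
gripper_width: 0.999
grasp_force: 0.0
```

Emit:
servo_tool(motion=[-1,0,0,0,0,0,0,-1,0,0,0,0,0,0,-1,0,0,0,0,0,0,-1,0,0,0,0,0,0,0,0,0,0,0,0,0])

```text
t: 4.55
eef_pos: [0.4507, 0.2323, 0.304]
tool_rot: [-0.0, 0.708, 0.706, -0.0]
contact_force: [0.5, 0.5, -0.3]
gripper_width: 1.0
grasp_force: 0.0
```

```bash
cat >> h.py <<'E'
import pickle
def snap(n,c="wrist"):
    k=bot.get_calibration(c); im=bot.read_camera(c)
    cv2.imwrite(f"pics/{n}.png",im[:,:,::-1]); pickle.dump(k,open(f"pics/{n}.pkl","wb")); return k
E
python3 - <<'E'
from h import *
k=snap("w1"); print(-cv2.Rodrigues(k["rvec"])[0].T@k["tvec"], k["mtx"][0,0])
print(pix2w("wrist",(280,210),0,k))
for n in ["mailer_1_center"]: print([(d["uv"],round(d["p"],2),pix2w("wrist",d["uv"],.022,k)[:2].round(3)) for d in bot.boxes_of("wrist",n)])
E
```

```text
[0.45089688 0.30780753 0.3747999 ] 371.37012963653837
[0.45735976 0.18794356 0.        ]
[([266.5, 59.1], 0.21, array([0.445, 0.335]))]
```

View pics/w1.png

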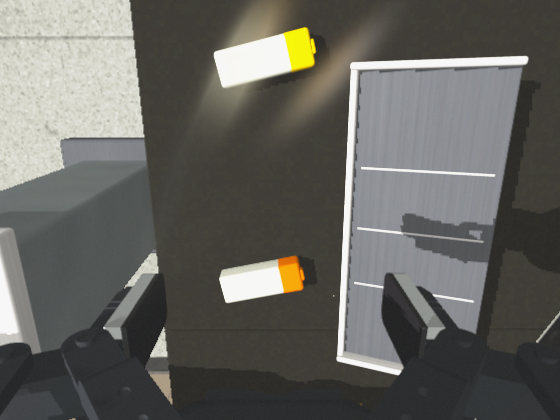

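Emit:
servo_tool(motion=[-1,0,0,0,0,0,0,-1,0,0,0,0,0,0,-1,0,0,0,0,0,0,-1,0,0,0,0,0,0,-1,0,0,0,0,0,0])

```text
t: 5.28
eef_pos: [0.4504, 0.1326, 0.3039]
tool_rot: [-0.0, 0.707, 0.707, 0.0]
contact_force: [-0.0, 0.1, -0.7]
gripper_width: 1.0
grasp_force: 0.0
```

Emit:
servo_tool(motion=[-1,0,0,0,0,0,0,-1,0,0,0,0,0,0,-1,0,0,0,0,0,0,-1,0,0,0,0,0,0,-1,0,0,0,0,0,0])

```text
t: 5.9
eef_pos: [0.4503, 0.0329, 0.3039]
tool_rot: [-0.0, 0.707, 0.707, 0.0]
contact_force: [0.4, -0.7, 0.3]
gripper_width: 0.998
grasp_force: 0.0
```

Emit:
servo_tool(motion=[-1,0,0,0,0,0,0,-1,0,0,0,0,0,0,-1,0,0,0,0,0,0,-1,0,0,0,0,0,0,-1,0,0,0,0,0,0])

```text
t: 6.52
eef_pos: [0.45, -0.067, 0.3039]
tool_rot: [-0.0, 0.707, 0.707, 0.0]
contact_force: [-0.7, -0.7, -0.5]
gripper_width: 0.995
grasp_force: 0.0
```

Emit:
servo_tool(motion=[-1,0,0,0,0,0,0,-1,0,0,0,0,0,0,-1,0,0,0,0,0,0,-1,0,0,0,0,0,0,-1,0,0,0,0,0,0])

```text
t: 7.15
eef_pos: [0.4499, -0.167, 0.3039]
tool_rot: [-0.0, 0.707, 0.707, 0.0]
contact_force: [0.7, 0.1, -0.1]
gripper_width: 0.998
grasp_force: 0.0
```

Emit:
servo_tool(motion=[-1,0,0,0,0,0,0,-1,0,0,0,0,0,0,0,0,0,0,0,0,0])

```text
t: 7.52
eef_pos: [0.4496, -0.2074, 0.304]
tool_rot: [0.0, 0.708, 0.706, -0.0]
contact_force: [-0.4, 0.4, -0.6]
gripper_width: 1.003
grasp_force: 0.0
```

```bash
python3 - <<'E'
from h import *
k=snap("w2"); print(pose()[0])
for n,h in [("relay_center",.075),("lock_knob",.11),("pocket_floor",.03),("changeover",.1),("switch_grip",.1)]: print(n,[(d["uv"],round(d["p"],2),pix2w("wrist",d["uv"],h,k)[:2].round(3)) for d in bot.boxes_of("wrist",n)])
E
```

```text
[ 0.44979377 -0.20626918  0.30381029]
relay_center [([279.4, 231.4], 0.66, array([ 0.454, -0.247])), ([319.1, 73.1], 0.41, array([ 0.485, -0.119]))]
lock_knob [([390.8, 47.0], 0.84, array([ 0.527, -0.104]))]
pocket_floor [([276.4, 229.2], 0.64, array([ 0.452, -0.262])), ([319.2, 70.7], 0.58, array([ 0.49 , -0.115])), ([394.1, 48.7], 0.34, array([ 0.553, -0.097]))]
changeover [([349.5, 322.5], 0.91, array([ 0.514, -0.322]))]
switch_grip [([351.0, 323.6], 0.65, array([ 0.516, -0.323]))]
```

View pics/w2.png

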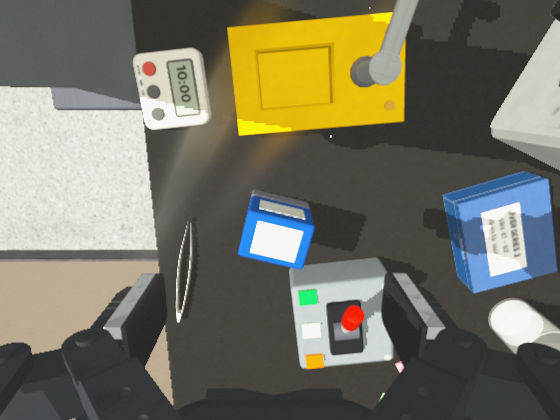

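```bash
cat > fit.py <<'E'
from h import *
from scipy.optimize import least_squares
def fit(n,uv,loc,z0,g):
    """planar pose (x,y,yaw) of thing with local points loc (z above worktop)"""
    k=pickle.load(open(f"pics/{n}.pkl","rb")); uv=np.float64(uv); loc=np.float64(loc)
    def P(p):
        c,s=np.cos(p[2]),np.sin(p[2]); return np.c_[p[0]+c*loc[:,0]-s*loc[:,1],p[1]+s*loc[:,0]+c*loc[:,1],loc[:,2]]
    r=least_squares(lambda p:(w2pix(n,P(p),k)-uv).ravel(),g,loss="soft_l1")
    print(r.x.round(4),"res",np.abs(r.fun).max().round(1)); return r.x
E
python3 - <<'E'
from fit import *
def rect(a,b,z): return [(-a,b,z),(a,b,z),(a,-b,z),(-a,-b,z)]
print("box");fit("w2",[(291,268),(382,259),(302,368)],[(-.05,.05,.05),(.05,.05,.05),(-.05,-.05,.05)],0,[.51,-.36,.1])
print("relay");fit("w2",[(246,209),(313,222),(302,267),(239,251)],rect(.03,.022,.075),0,[.45,-.26,-.2])
print("base(center)");b=fit("w2",[(228,28),(403,120),(240,134),(256,50),(331,44),(332,103),(260,109)],[(-.075,.045,.03),(.075,-.045,.03),(-.075,-.045,.03)]+[(x-.02,y,z) for x,y,z in [(-.034,.026,.03),(.034,.026,.03),(.034,-.026,.03),(-.034,-.026,.03)]],0,[.49,-.12,.1])
print("base outer");b=fit("w2",[(228,28),(403,120),(240,134)],[(-.075,.045,.03),(.075,-.045,.03),(-.075,-.045,.03)],0,[.49,-.12,.1])
c,s=np.cos(b[2]),np.sin(b[2]); f=lambda x,y:np.array([b[0]+c*x-s*y,b[1]+s*x+c*y]).round(4)
print("pocket",f(-.02,0),"pivot",f(.04,0))
print("m3");fit("w1",[(215,54),(285,31),(307,71),(221,87)],[(-.043,.016,.022),(.0255,.016,.022),(.043,-.016,.022),(-.043,-.016,.022)],0,[.44,.335,.1])
print("m4");fit("w1",[(220,275),(298,257),(302,289),(226,302)],rect(.043,.016,.022),0,[.44,.11,.1])
k=pickle.load(open("pics/w1.pkl","rb"))
for uv,h in [((351,64),.035),((527,58),.083),((340,360),.035)]: print("face",pix2w("w1",uv,h,k).round(3))
E
```

```text
box
[ 0.5208 -0.3425  0.1468] res 10.2
relay
[ 0.4505 -0.2537 -0.2195] res 3.1
base(center)
[ 0.4892 -0.1188  0.0828] res 3.5
base outer
[ 0.4896 -0.1188  0.0831] res 1.1
pocket [ 0.4697 -0.1205] pivot [ 0.5295 -0.1155]
m3
[0.4406 0.3347 0.2273] res 6.0
m4
[0.4373 0.1158 0.205 ] res 3.0
face [0.517 0.33  0.035]
face [0.636 0.331 0.083]
face [0.523 0.026 0.035]
```

```bash
python3 -c "
import cv2
im=cv2.imread('pics/w2.png')
a=cv2.resize(im[185:385,220:420],(600,600),interpolation=cv2.INTER_CUBIC)
cv2.imwrite('pics/w2c.png',a)"
```

```text
(no output)
```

View pics/w2c.png

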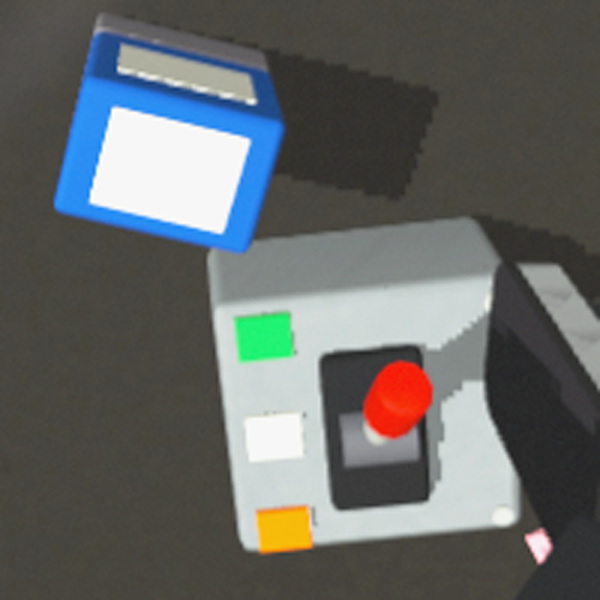

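```bash
python3 - <<'E'
from fit import *
z=lambda L:[(220+x/3,185+y/3) for x,y in L]
print("box");b=fit("w2",z([(217,308),(498,264),(246,548),(517,522),(212,252),(470,218)]),[(-.05,.05,.05),(.05,.05,.05),(-.05,-.05,.05),(.05,-.05,.05),(-.05,.05,0),(.05,.05,0)],0,[.51,-.36,.1])
print("relay");fit("w2",z([(85,85),(283,127),(245,250),(55,208),(98,15),(265,52)]),[(-.03,.022,.075),(.03,.022,.075),(.03,-.022,.075),(-.03,-.022,.075),(-.03,.022,0),(.03,.022,0)],0,[.45,-.26,-.2])
k=pickle.load(open("pics/w2.pkl","rb"))
c,s=np.cos(b[2]),np.sin(b[2])
for q in (-.8,-.7,-.6):
  for r in (.042,.084):
    print(q,r,(w2pix("w",[b[0]+s*np.sin(q)*r,b[1]-c*np.sin(q)*r,.055+r*np.cos(q)],k)[0]-[220,185])*3)
q=-.8;r=.065;print("grip",b[0]+s*np.sin(q)*r,b[1]-c*np.sin(q)*r,.055+r*np.cos(q))
E
```

```text
box
[ 0.5208 -0.3587  0.1422] res 4.9
relay
[ 0.4515 -0.2578 -0.2425] res 3.7
-0.8 0.042 [384.15151286 402.26365278]
-0.8 0.084 [395.36299342 370.04901168]
-0.7 0.042 [386.8641936  416.62331213]
-0.7 0.084 [401.63677081 402.12575975]
-0.6 0.042 [389.47246034 431.25287152]
-0.6 0.084 [407.71376959 435.25082683]
grip 0.5141686988708862 -0.31254962604241415 0.10028593610756575
```

Emit:
servo_tool(motion=[0,0,0,0,0,-0.95,0.5,-0.95,0.4,0,0,0,0,0.5,-0.95,0.4,0,0,0,0,0.5,-0.95,0.4,0,0,0,0,0.5,-0.95,0.4,0,0,0,0,0.5])

```text
t: 8.45
eef_pos: [0.4933, -0.2762, 0.3038]
tool_rot: [-0.0, 0.655, 0.756, 0.0]
contact_force: [1.4, -0.2, 0.3]
gripper_width: 0.502
grasp_force: 0.0
```

Emit:
servo_tool(motion=[-0.95,0.4,0,0,0,0,0.5,-0.95,0.4,0,0,0,0,0.5,0,0,1,0,0,0,0.5,0,0,1,0,0,0,0.5,0,0,0,0,0,0,0.5])

```text
t: 9.07
eef_pos: [0.5132, -0.3105, 0.262]
tool_rot: [-0.002, 0.655, 0.756, -0.0]
contact_force: [0.0, -0.1, 0.3]
gripper_width: 0.503
grasp_force: 0.0
```

```bash
python3 - <<'E'
from h import *
k=snap("w3"); p,r,o=pose(); print(p,r.apply([0,1,0]))
G=p+r.apply([0,0,.054]); print("grasp",G)
for q in (-.8,-.7):
  for L in (.042,.065,.084):
    b=[.5208,-.3587,.1422];c,s=np.cos(b[2]),np.sin(b[2])
    print(q,L,w2pix("w",[b[0]+s*np.sin(q)*L,b[1]-c*np.sin(q)*L,.055+L*np.cos(q)],k)[0])
E
```

```text
[ 0.5136488  -0.3110629   0.26317347] [ 0.98985109  0.14209986 -0.00156574]
grasp [ 0.51355641 -0.31101433  0.20917357]
-0.8 0.042 [275.40429326 230.06956141]
-0.8 0.065 [275.49965665 215.24034309]
-0.8 0.084 [275.59113518 201.01522822]
-0.7 0.042 [275.40182579 235.5553384 ]
-0.7 0.065 [275.49661876 224.29877094]
-0.7 0.084 [275.58839293 213.40068118]
```

View pics/w3.png

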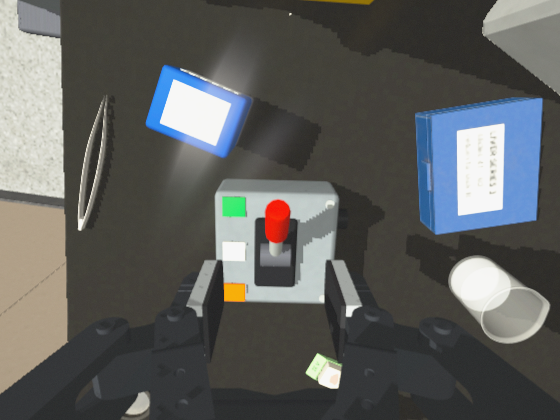

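Emit:
servo_tool(motion=[0,0.05,1,0,0,0,0.5,0,0,1,0,0,0,0.5,0,0,1,0,0,0,0.5,0,0,1,0,0,0,0.5,0,0,1,0,0,0,0.5])

```text
t: 9.75
eef_pos: [0.5147, -0.3116, 0.1623]
tool_rot: [-0.0, 0.655, 0.755, -0.0]
contact_force: [0.2, 0.8, -1.4]
gripper_width: 0.503
grasp_force: 0.0
```

Emit:
servo_tool(grip_force=30, motion=[0,0,0.4,0,0,0,0.5,0,0,0,0,0,0,1,0,0,0,0,0,0,1,0,0,0,0,0,0,1,0,0,0,0,0,0,1])

```text
t: 10.38
eef_pos: [0.5149, -0.3119, 0.1562]
tool_rot: [0.0, 0.655, 0.755, -0.0]
contact_force: [0.8, -1.2, -2.3]
gripper_width: 0.181
grasp_force: 29.5
```

Emit:
servo_tool(motion=[-0.25,0,-0.21,0,0,0,1,-0.25,0,-0.21,0,0,0,1,-0.28,0,-0.16,0,0,0,1,-0.28,0,-0.16,0,0,0,1,-0.31,0,-0.1,0,0,0,1])

```text
t: 11.0
eef_pos: [0.5182, -0.3383, 0.1727]
tool_rot: [-0.001, 0.655, 0.756, 0.0]
contact_force: [-2.4, 6.3, -2.6]
gripper_width: 0.174
grasp_force: 29.7
```

Emit:
servo_tool(motion=[-0.31,0,-0.1,0,0,0,1,-0.32,0,-0.03,0,0,0,1,-0.32,0,-0.03,0,0,0,1,0,0,0,0,0,0,1,0,0,0,0,0,0,1])

```text
t: 11.62
eef_pos: [0.5206, -0.3582, 0.1762]
tool_rot: [-0.001, 0.655, 0.755, -0.0]
contact_force: [-3.2, 3.5, -1.9]
gripper_width: 0.181
grasp_force: 29.9
```

```bash
python3 - <<'E'
from h import *
p,r,o=pose(); print(p,o["contact_force"],o["gripper_width"]); G=(p+r.apply([0,0,.054]))-[.5208,-.3587,.055]
c,s=np.cos(.1422),np.sin(.1422); x,y=c*G[0]+s*G[1],-s*G[0]+c*G[1]; print(x,y,G[2],np.arctan2(-y,G[2]),np.hypot(y,G[2]))
snap("t1","top"); print([(d["uv"],d["p"]) for d in bot.boxes_of("top","lock_knob")])
E
```

```text
[ 0.5206362  -0.35817121  0.17616332] [-3.20601699  3.52535163 -1.86735003] 0.18053884330492986
-0.0001461367174572737 0.0005705341609135544 0.06716335479390534 -0.008494519666955202 0.06716577801530163
[([299.9, 206.6], 0.64)]
```

Emit:
servo_tool(motion=[0,0,0,0,0,0,0.5,0,0,0,0,0,0,0.5,0,0,-1,0,0,0,0.5,0,0,-1,0,0,0,0.5,0,0,-1,0,0,0,0.5])

```text
t: 12.35
eef_pos: [0.5218, -0.358, 0.2383]
tool_rot: [0.001, 0.655, 0.755, 0.0]
contact_force: [-0.8, -0.0, -0.2]
gripper_width: 0.495
grasp_force: 0.0
```

Emit:
servo_tool(motion=[0.5,0,-1,0,0,0,0,0.5,0,-1,0,0,0,0,0.5,0,0,0,0,0,0,0,0,0,0,0,0,0])

```text
t: 12.85
eef_pos: [0.5173, -0.3262, 0.2754]
tool_rot: [-0.001, 0.654, 0.756, 0.0]
contact_force: [-0.0, -0.1, -0.4]
gripper_width: 0.999
grasp_force: 0.0
```

```bash
python3 - <<'E'
from h import *
k=snap("w4"); p,r,o=pose(); print(p)
b=[.5208,-.3587,.1422];c,s=np.cos(b[2]),np.sin(b[2])
for q in (-.1,0,.1):
  for L in (.042,.084):
    print(q,L,w2pix("w",[b[0]+s*np.sin(q)*L,b[1]-c*np.sin(q)*L,.055+L*np.cos(q)],k)[0])
im=cv2.imread("pics/w4.png"); cv2.imwrite("pics/w4c.png",cv2.resize(im[60:360,100:460],(720,600)))
E
```

```text
[ 0.51709137 -0.3268265   0.27518778]
-0.1 0.042 [272.13490056 242.1642259 ]
-0.1 0.084 [271.87399009 262.1184215 ]
0 0.042 [272.12993129 247.62193984]
0 0.084 [271.8646728 274.7582849]
0.1 0.042 [272.12725201 252.80023444]
0.1 0.084 [271.86170245 286.50020585]
```

View pics/w4c.png

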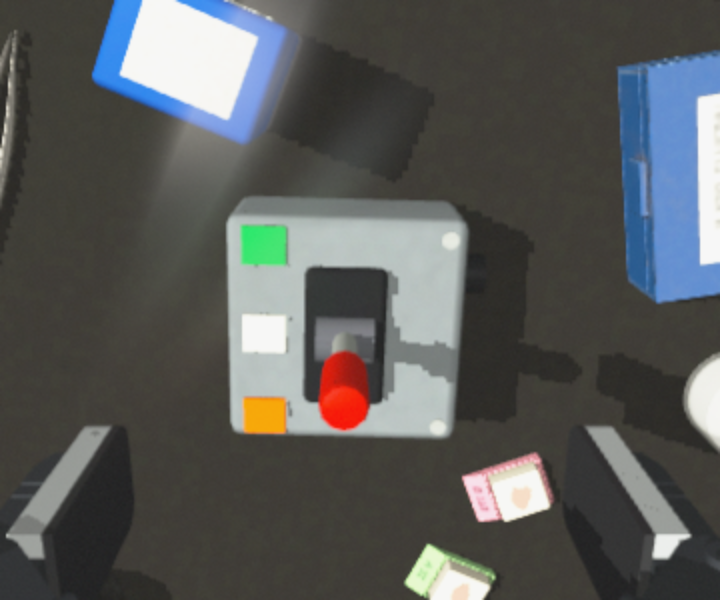

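```bash
python3 - <<'E'
from fit import *
z=lambda L:[(100+x/2,60+y/2) for x,y in L]
b=fit("w4",z([(229,217),(467,219),(453,437),(232,433),(245,198),(455,202)]),[(-.05,.05,.05),(.05,.05,.05),(.05,-.05,.05),(-.05,-.05,.05),(-.05,.05,0),(.05,.05,0)],0,[.52,-.36,.14])
k=pickle.load(open("pics/w4.pkl","rb"))
c,s=np.cos(b[2]),np.sin(b[2])
for q in (-.1,0,.1):
  for L in (.042,.084):
    print(q,L,2*(w2pix("w",[b[0]+s*np.sin(q)*L,b[1]-c*np.sin(q)*L,.055+L*np.cos(q)],k)[0]-[100,60]))
E
```

```text
[ 0.5217 -0.3601  0.1228] res 2.7
-0.1 0.042 [346.50043312 368.09107307]
-0.1 0.084 [346.64586771 408.60452475]
0 0.042 [346.25903973 378.97214276]
0 0.084 [346.07769103 433.7917137 ]
0.1 0.042 [346.02137938 389.29010748]
0.1 0.084 [345.52577983 457.17376067]
```

Emit:
servo_tool(motion=[0,0,0,0,0,-1,0,0,0,0,0,0,-1,0,0,0,0,0,0,-1,0,0,0,0,0,0,-1,0,0,0,0,0,0,-1,0])

```text
t: 13.52
eef_pos: [0.5167, -0.3281, 0.2748]
tool_rot: [-0.001, 0.331, 0.944, -0.0]
contact_force: [-0.3, -0.5, 0.5]
gripper_width: 0.997
grasp_force: 0.0
```

Emit:
servo_tool(motion=[0,0,0,0,0,-1,0,0,0,0,0,0,-1,0,0,0,0,0,0,-0.9,0,1,0.3,0,0,0,0,0,0,0,0,0,0,0,0])

```text
t: 14.15
eef_pos: [0.4979, -0.3171, 0.275]
tool_rot: [-0.001, 0.122, 0.993, 0.0]
contact_force: [0.2, -0.0, 0.0]
gripper_width: 1.006
grasp_force: 0.0
```

```bash
python3 - <<'E'
from h import *
k=snap("w5"); p,r,o=pose(); print(p,r.apply([0,1,0]))
b=[.5213,-.3594,.133];c,s=np.cos(b[2]),np.sin(b[2])
for q in (-.1,0,.1):
  for L in (0,.042,.084):
    print(q,L,w2pix("w",[b[0]+s*np.sin(q)*L,b[1]-c*np.sin(q)*L,.055+L*np.cos(q)],k)[0])
E
```

```text
[ 0.49882641 -0.31738486  0.27528224] [2.42047858e-01 9.70264294e-01 1.83902179e-04]
-0.1 0 [231.58855284 228.30490896]
-0.1 0.042 [230.67951385 246.4584309 ]
-0.1 0.084 [229.45012145 271.00941496]
0 0 [231.58855284 228.30490896]
0 0.042 [225.3556896  248.54074103]
0 0.084 [216.9448855  275.84755211]
0.1 0 [231.58855284 228.30490896]
0.1 0.042 [220.12108663 250.38436783]
0.1 0.084 [204.73418829 280.01030112]
```

View pics/w5.png

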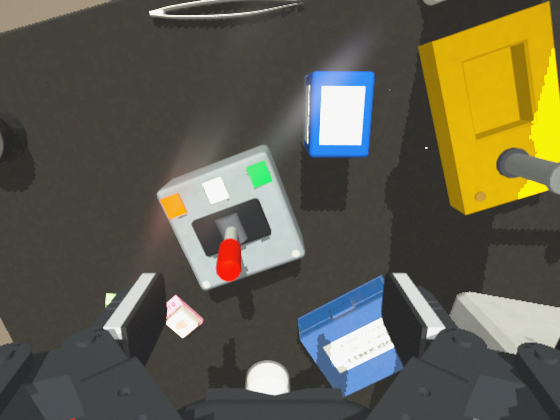

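Emit:
servo_tool(motion=[0,0,0,0,0,-0.84,0,0,0,0,0,0,-0.84,0,0,0,0,0,0,-0.84,0,-0.4,-1,0,0,0,0,0,-0.42,-1,0,0,0,0,0])

```text
t: 14.82
eef_pos: [0.5217, -0.3554, 0.2756]
tool_rot: [0.0, -0.067, 0.998, 0.0]
contact_force: [-0.5, 0.2, 0.1]
gripper_width: 1.002
grasp_force: 0.0
```

Emit:
servo_tool(motion=[0,-0.25,0,0,0,0,0,0,0,1,0,0,0,0,0,0,1,0,0,0,0,0,0,1,0,0,0,0,0,0,1,0,0,0,0])

```text
t: 15.45
eef_pos: [0.5215, -0.3594, 0.1947]
tool_rot: [-0.0, -0.067, 0.998, 0.0]
contact_force: [0.2, -0.5, 0.8]
gripper_width: 1.0
grasp_force: 0.0
```

```bash
python3 - <<'E'
from h import *
p,r,o=pose(); y=r.apply([0,1,0]); print(p,np.arctan2(y[1],y[0])); d=r.inv().apply(np.array([.5213,-.3595,.174])-p)/.02; print(d)
E
```

```text
[ 0.52148291 -0.35941277  0.19473951] 1.705160842858408
[ 0.00954352 -0.00328595  1.03697604]
```

Emit:
servo_tool(motion=[0,0,0.9,0,0,0,0.4,0,0,0,0,0,0,0.7,0,0,0,0,0,0,1,0,0,0,0,0,0,1,0,0,0,0,0,0,1], grip_force=30)

```text
t: 16.08
eef_pos: [0.5219, -0.3595, 0.1788]
tool_rot: [0.001, -0.067, 0.998, 0.0]
contact_force: [-0.4, 2.1, 4.6]
gripper_width: 0.176
grasp_force: 29.3
```

Emit:
servo_tool(motion=[0,0,0,0,0,0,1,0,0,0,0,0,0,1,0,0,0,0,0,0,1,0,0,0,0,0,0,0.5,0,0,0,0,0,0,0])

```text
t: 16.7
eef_pos: [0.5215, -0.36, 0.1779]
tool_rot: [0.0, -0.067, 0.998, -0.0]
contact_force: [0.2, 0.2, -0.4]
gripper_width: 0.594
grasp_force: 0.0
```

Emit:
servo_tool(motion=[0,0,-1,0,0,0,0,0,0,-1,0,0,0,0,0,0,-1,0,0,0,0,0,0,-1,0,0,0,0,0,0,-1,0,0,0,0])

```text
t: 17.32
eef_pos: [0.5216, -0.3598, 0.2801]
tool_rot: [0.001, -0.067, 0.998, -0.0]
contact_force: [-0.1, -0.6, -0.9]
gripper_width: 0.999
grasp_force: 0.0
```

```bash
python3 - <<'E'
from h import *
k=snap("w6"); p,r,o=pose(); print(p,r.apply([0,1,0]))
b=[.5213,-.3594,.133];c,s=np.cos(b[2]),np.sin(b[2])
for q in (-.1,0,.1):
  for L in (0,.042,.084):
    print(q,L,w2pix("w",[b[0]+s*np.sin(q)*L,b[1]-c*np.sin(q)*L,.055+L*np.cos(q)],k)[0])
im=cv2.imread("pics/w6.png"); cv2.imwrite("pics/w6c.png",cv2.resize(im[100:300,160:400],(720,600)))
E
```

```text
[ 0.52259357 -0.36061848  0.28296886] [-0.13352103  0.99104048 -0.00330067]
-0.1 0 [274.88241364 187.356168  ]
-0.1 0.042 [280.87217341 201.8962418 ]
-0.1 0.084 [288.98443437 221.58866315]
0 0 [274.88241364 187.356168  ]
0 0.042 [274.99720819 201.97118038]
0 0.084 [275.15295499 221.80000879]
0.1 0 [274.88241364 187.356168  ]
0.1 0.042 [269.12101491 201.87811324]
0.1 0.084 [261.31832214 221.54526052]
```

View pics/w6c.png

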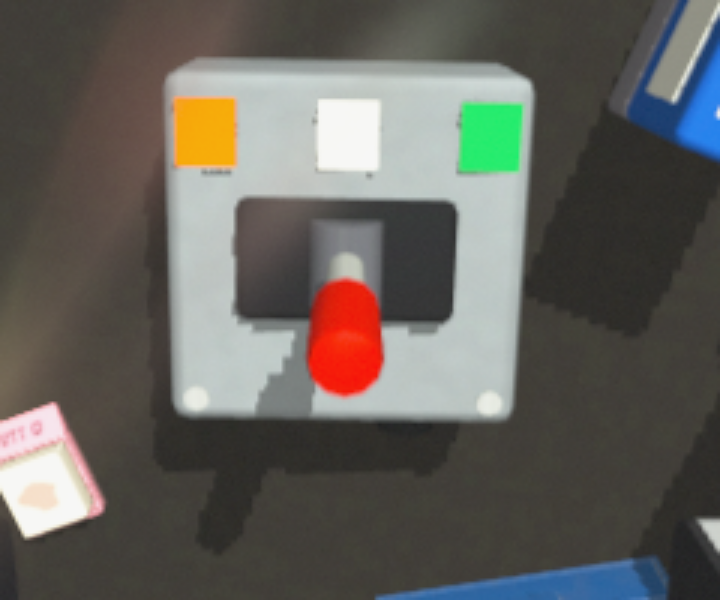

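```bash
python3 - <<'E'
from fit import *
b=fit("w5",[(313,71),(374,72),(368,157),(310,155)],[(-.03,-.022,.075),(-.03,.022,.075),(.03,.022,.075),(.03,-.022,.075)],0,[.45,-.26,-.24])
p,r,o=pose(); y=r.apply([0,1,0]); print(np.arctan2(y[1],y[0]))
th=np.pi/2+b[2]
for t in (b[:2],[.4515,-.258]):
  d=np.array(t)-p[:2]; print("yaw",th,"tx",(-np.sin(th)*d[0]+np.cos(th)*d[1])/.02,"ty",(np.cos(th)*d[0]+np.sin(th)*d[1])/.02)
E
```

```text
[ 0.4515 -0.2563 -0.2547] res 2.3
1.70471804080803
yaw 1.316046708791004 tx 4.754295961082995 ty 4.1518528172257305
yaw 1.316046708791004 tx 4.732965047813609 ty 4.069540937500242
```

Emit:
servo_tool(motion=[0,0,0,0,0,0.86,0,0,0,0,0,0,0.85,0,0,0,0,0,0,0.85,0,0.95,0.82,0,0,0,0,0,0.95,0.82,0,0,0,0,0])

```text
t: 18.0
eef_pos: [0.4925, -0.3182, 0.2784]
tool_rot: [0.0, 0.125, 0.992, -0.0]
contact_force: [-0.1, 0.4, 0.3]
gripper_width: 1.001
grasp_force: 0.0
```

Emit:
servo_tool(motion=[0.95,0.82,0,0,0,0,0,0.95,0.82,0,0,0,0,0,0.95,0.82,0,0,0,0,0,0,0,0.9,0,0,0,0,0,0,0.9,0,0,0,0])

```text
t: 18.62
eef_pos: [0.45, -0.2565, 0.2425]
tool_rot: [0.001, 0.124, 0.992, 0.0]
contact_force: [0.5, -0.0, -0.5]
gripper_width: 1.001
grasp_force: 0.0
```

Emit:
servo_tool(motion=[0,0,0.9,0,0,0,0,0,0,0.9,0,0,0,0,0,0,0.9,0,0,0,0,0,0,0.9,0,0,0,0,0,0,0,0,0,0,0])

```text
t: 19.25
eef_pos: [0.4492, -0.2565, 0.1694]
tool_rot: [-0.001, 0.125, 0.992, 0.0]
contact_force: [0.3, -0.1, -0.3]
gripper_width: 0.997
grasp_force: 0.0
```

```bash
python3 - <<'E'
from h import *
p,r,o=pose(); y=r.apply([0,1,0]); print(p,np.arctan2(y[1],y[0]),o["contact_force"]); d=r.inv().apply(np.array([.4515,-.2572,.106])-p)/.02; print(d)
E
```

```text
[ 0.44924987 -0.25647163  0.16943818] 1.3209478846724028 [ 0.32413143 -0.07745183 -0.26140832]
[-0.12365481 -0.00818923  3.17169255]
```

Emit:
servo_tool(motion=[-0.12,0,0.8,0,0,0,0,0,0,0.8,0,0,0,0,0,0,0.8,0,0,0,0,0,0,0.7,0,0,0,0,0,0,0,0,0,0,0])

```text
t: 19.88
eef_pos: [0.4513, -0.257, 0.1065]
tool_rot: [-0.001, 0.125, 0.992, 0.0]
contact_force: [-0.6, -0.2, 0.1]
gripper_width: 0.999
grasp_force: 0.0
```

Emit:
servo_tool(grip_force=50, motion=[0,0,0,0,0,0,0.35,0,0,0,0,0,0,0.45,0,0,0,0,0,0,0.6,0,0,0,0,0,0,1,0,0,0,0,0,0,1])

```text
t: 20.5
eef_pos: [0.4525, -0.2574, 0.1085]
tool_rot: [0.001, 0.125, 0.992, -0.0]
contact_force: [-1.0, 1.3, 5.8]
gripper_width: 0.508
grasp_force: 51.1
```

Emit:
servo_tool(motion=[0,0,-1,0,0,0,1,0,0,-1,0,0,0,1,0,0,-1,0,0,0,1,0,0,-0.5,0,0,0,1,0,0,0,0,0,0,1])

```text
t: 21.12
eef_pos: [0.4522, -0.2573, 0.1782]
tool_rot: [0.0, 0.124, 0.992, -0.0]
contact_force: [-0.4, -0.1, -1.6]
gripper_width: 0.508
grasp_force: 51.3
```

```bash
python3 - <<'E'
from h import *
p,r,o=pose(); y=r.apply([0,1,0]); print(p,np.arctan2(y[1],y[0]),o["contact_force"])
th=np.pi/2+.083
d=np.array([.4697,-.1205])-p[:2]; print("az",(np.arctan2(y[1],y[0])-th)/.15,"tx",(-np.sin(th)*d[0]+np.cos(th)*d[1])/.02,"ty",(np.cos(th)*d[0]+np.sin(th)*d[1])/.02)
E
```

```text
[ 0.45224619 -0.25730849  0.17816828] 1.3211571857089812 [-0.39047837 -0.10632624 -1.63508617]
az -2.2175942739061023 tx -1.4367898792163474 ty 6.744525963926395
```

Emit:
servo_tool(motion=[0,0,0,0,0,-0.74,1,0,0,0,0,0,-0.74,1,0,0,0,0,0,-0.74,1,-0.7,0.9,0,0,0,0,1,-0.7,0.9,0,0,0,0,1])

```text
t: 21.75
eef_pos: [0.4766, -0.2187, 0.1768]
tool_rot: [-0.001, -0.041, 0.999, 0.0]
contact_force: [0.4, -0.3, -2.2]
gripper_width: 0.507
grasp_force: 51.4
```

Emit:
servo_tool(motion=[0,0.9,0,0,0,0,1,0,0,0,0,0,0,1,0,0,0,0,0,0,1])

```text
t: 22.12
eef_pos: [0.4748, -0.2018, 0.1777]
tool_rot: [-0.0, -0.041, 0.999, -0.0]
contact_force: [-0.3, 1.2, -2.0]
gripper_width: 0.508
grasp_force: 51.4
```

```bash
python3 - <<'E'
from h import *
k=snap("w7"); p,r,o=pose(); y=r.apply([0,1,0]); print(p,np.arctan2(y[1],y[0]),o["gripper_width"])
E
```

```text
[ 0.47490598 -0.20207093  0.17784663] 1.6526510923799933 0.5118349607539704
```

View pics/w7.png

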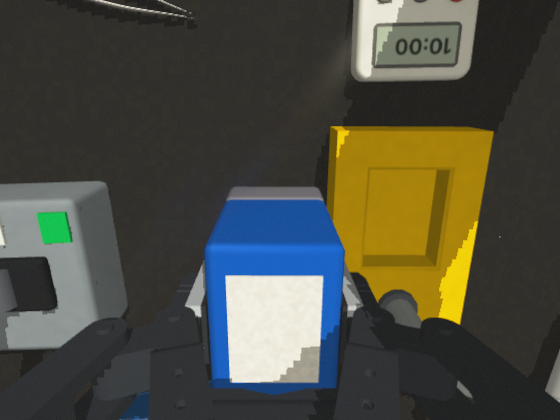

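```bash
python3 - <<'E'
from fit import *
m=.002
a=fit("w7",[(368,168),(452,168),(440,266),(363,266)],[(-.032,-.024,.03),(-.032,.024,.03),(.032,.024,.03),(.032,-.024,.03)],0,[.47,-.12,.08])
a=fit("w7",[(368,168),(452,168),(440,266),(363,266)],[(-.034,-.026,.03),(-.034,.026,.03),(.034,.026,.03),(.034,-.026,.03)],0,[.47,-.12,.08])
print("base")
fit("w7",[(331,127),(491,130),(345,157),(487,153)],[(-.055,-.045,0),(-.055,.045,0),(-.055,-.045,.03),(-.055,.045,.03)],0,[.47,-.12,.08])
print("relay")
for z in (.068,.07,.072): fit("w7",[(211,250),(341,250),(333,386),(213,388),(233,188),(321,188)],[(-.03,-.022,z+.075),(-.03,.022,z+.075),(.03,.022,z+.075),(.03,-.022,z+.075),(-.03,-.022,z),(-.03,.022,z)],0,[.47,-.2,.08])
E
```

```text
[ 0.468  -0.1203  0.0913] res 2.6
[ 0.4689 -0.1202  0.0987] res 4.3
base
[ 0.4815 -0.1147  0.1063] res 21.7
relay
[ 0.4751 -0.2013  0.0624] res 18.5
[ 0.4744 -0.2012  0.0686] res 21.3
[ 0.4737 -0.2012  0.0748] res 24.2
```

```bash
python3 - <<'E'
from fit import *
k=pickle.load(open("pics/w7.pkl","rb"))
z=.07
for x in (.473,.475,.477):
  c,s=np.cos(.082),np.sin(.082)
  print(x,[w2pix("w",[x+c*a-s*b,-.2021+s*a+c*b,h],k)[0].round(0).tolist() for a,b,h in [(-.03,-.022,z+.075),(-.03,.022,z+.075),(.03,.022,z+.075),(.03,-.022,z+.075),(-.03,-.022,z),(-.03,.022,z)]])
E
```

```text
0.473 [[201.0, 244.0], [347.0, 244.0], [337.0, 403.0], [211.0, 403.0], [230.0, 185.0], [319.0, 185.0]]
0.475 [[201.0, 250.0], [346.0, 250.0], [336.0, 408.0], [211.0, 408.0], [229.0, 189.0], [318.0, 189.0]]
0.477 [[201.0, 256.0], [345.0, 257.0], [336.0, 412.0], [211.0, 412.0], [229.0, 193.0], [318.0, 193.0]]
```

Emit:
servo_tool(motion=[0,0.8,0,0,0,-0.04,1,0,0.8,0,0,0,0,1,0,0.8,0,0,0,0,1,0,0.8,0,0,0,0,1,-0.04,0.86,0,0,0,0,1])

```text
t: 22.8
eef_pos: [0.469, -0.1189, 0.1779]
tool_rot: [0.0, -0.045, 0.999, 0.0]
contact_force: [-0.1, 0.4, -1.8]
gripper_width: 0.506
grasp_force: 51.4
```

Emit:
servo_tool(motion=[0,0,0.6,0,0,0,1,0,0,0.6,0,0,0,1,0,0,0.5,0,0,0,1,0,0,0,0,0,0,1])

```text
t: 23.3
eef_pos: [0.4684, -0.1207, 0.1427]
tool_rot: [-0.001, -0.044, 0.999, 0.0]
contact_force: [0.3, 0.3, -2.4]
gripper_width: 0.507
grasp_force: 51.4
```

```bash
python3 - <<'E'
from h import *
k=snap("w8"); p,r,o=pose(); y=r.apply([0,1,0]); print(p,np.arctan2(y[1],y[0]),o["gripper_width"],o["contact_force"])
d=r.inv().apply(np.array([.4690,-.121,.1175])-p)/.02; print(d)
E
```

```text
[ 0.46880394 -0.12068731  0.14328766] 1.65907128268198 0.5119525884034127 [ 0.80169664  0.08748987 -1.65694618]
[-0.01012416 -0.01642793  1.28937077]
```

Descend in small steps.

Emit:
servo_tool(motion=[0,0,0.25,0,0,0,1,0,0,0.2,0,0,0,1,0,0,0.15,0,0,0,1,0,0,0,0,0,0,1])

```text
t: 23.85
eef_pos: [0.469, -0.1202, 0.1317]
tool_rot: [-0.0, -0.045, 0.999, 0.0]
contact_force: [-0.6, -0.4, -1.5]
gripper_width: 0.511
grasp_force: 51.4
```

Emit:
servo_tool(motion=[0,0,0.2,0,0,0,1,0,0,0.2,0,0,0,1,0,0,0.1,0,0,0,1,0,0,0,0,0,0,1])

```text
t: 24.35
eef_pos: [0.469, -0.1202, 0.1217]
tool_rot: [-0.0, -0.045, 0.999, 0.0]
contact_force: [0.0, 0.9, -2.4]
gripper_width: 0.507
grasp_force: 51.4
```

Emit:
servo_tool(motion=[0,0,0.15,0,0,0,1,0,0,0.05,0,0,0,1,0,0,0,0,0,0,1])

```text
t: 24.72
eef_pos: [0.4693, -0.1202, 0.1185]
tool_rot: [0.0, -0.045, 0.999, 0.0]
contact_force: [-2.6, 0.4, 7.7]
gripper_width: 0.511
grasp_force: 52.3
```

Emit:
servo_tool(motion=[0,0,0,0,0,0,0.4,0,0,0,0,0,0,0.2,0,0,0,0,0,0,0.1])

```text
t: 25.1
eef_pos: [0.4692, -0.1202, 0.1178]
tool_rot: [-0.0, -0.045, 0.999, 0.0]
contact_force: [-0.3, 0.6, 0.3]
gripper_width: 0.903
grasp_force: 0.0
```

Emit:
servo_tool(motion=[0,0,-1,0,0,0,0,0,0,-1,0,0,0,0,0,0,-1,0,0,0,0,0.5,0,-1,0,0,0,0,1,0,-1,0,0,0,0])

```text
t: 25.72
eef_pos: [0.4395, -0.1228, 0.2185]
tool_rot: [0.0, -0.045, 0.999, -0.0]
contact_force: [0.4, -0.5, -0.1]
gripper_width: 0.998
grasp_force: 0.0
```

Emit:
servo_tool(motion=[0,0.5,-1,0,0,0,0,0,0.5,-1,0,0,0,0,0,0,0,0,0,0,0])

```text
t: 26.1
eef_pos: [0.4382, -0.1025, 0.259]
tool_rot: [0.001, -0.045, 0.999, 0.0]
contact_force: [-0.1, -0.4, 0.1]
gripper_width: 0.998
grasp_force: 0.0
```

```bash
python3 - <<'E'
from h import *
k=snap("w9"); p,r,o=pose(); print(p)
for n,h in [("lock_knob",.1055)]: print(n,[(d["uv"],round(d["p"],2),pix2w("wrist",d["uv"],h,k)[:2].round(3)) for d in bot.boxes_of("wrist",n)])
c,s=np.cos(.088),np.sin(.088)
P=lambda x,y,z:w2pix("w",[.469+c*x-s*y,-.121+s*x+c*y,z],k)[0].round(0).tolist()
print("relay top",[P(a,b,.085) for a,b in [(-.03,-.022),(-.03,.022),(.03,.022),(.03,-.022)]])
for q in (1.9,2.0,2.1,2.2): print(q,P(.06-.08*np.cos(q),.08*np.sin(q),.117))
E
```

```text
[ 0.43769248 -0.10286252  0.25806779]
lock_knob [([295.8, 340.8], 0.79, array([ 0.531, -0.079])), ([505.3, 314.6], 0.27, array([0.496, 0.064]))]
relay top [[212.0, 204.0], [275.0, 204.0], [275.0, 282.0], [215.0, 282.0]]
1.9 [352.0, 376.0]
2.0 [347.0, 385.0]
2.1 [341.0, 393.0]
2.2 [334.0, 400.0]
```

View pics/w9.png

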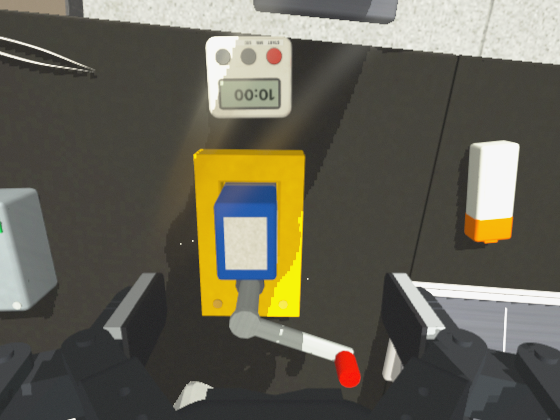

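```bash
python3 - <<'E'
from h import *
k=pickle.load(open("pics/w2.pkl","rb"))
for h in (0,.02,.2): print(h,pix2w("w",(492,128),h,k).round(3), pix2w("w",(560,140),h,k).round(3))
for h in (0,.1,.2): print(h,[pix2w("top",(120+x/2.667,130+y/2.667),h).round(3)[:2].tolist() for x,y in [(293,100),(515,142),(520,10)]])
p,r,o=pose(); y=r.apply([0,1,0]); print(np.arctan2(y[1],y[0]))
c,s=np.cos(.088),np.sin(.088)
for q in (1.92,1.6,1.3,1,.7,.4,.2,0):
  x,y=.06-.08*np.cos(q),.08*np.sin(q); W=np.array([.469+c*x-s*y,-.121+s*x+c*y,.117+.054-.002]); print(q,W.round(4),(r.inv().apply(W-p)/.02).round(2))
E
```

```text
0 [ 0.666 -0.167  0.   ] [ 0.736 -0.18   0.   ]
0.02 [ 0.655 -0.166  0.02 ] [ 0.721 -0.177  0.02 ]
0.2 [ 0.551 -0.149  0.2  ] [ 0.583 -0.154  0.2  ]
0 [[0.837, 0.142], [0.656, -0.182], [0.876, -0.266]]
0.1 [[0.796, 0.143], [0.625, -0.164], [0.833, -0.243]]
0.2 [[0.755, 0.144], [0.593, -0.146], [0.789, -0.221]]
1.6601797065893769
1.92 [ 0.5494 -0.0384  0.169 ] [-5.87  2.72  4.42]
1.6 [ 0.5241 -0.0359  0.169 ] [-4.62  2.96  4.42]
1.3 [ 0.5007 -0.0408  0.169 ] [-3.43  2.82  4.42]
1 [ 0.4798 -0.0525  0.169 ] [-2.34  2.33  4.42]
0.7 [ 0.4633 -0.0698  0.169 ] [-1.44  1.54  4.42]
0.4 [ 0.4526 -0.0912  0.169 ] [-0.82  0.52  4.42]
0.2 [ 0.4493 -0.1068  0.169 ] [-0.58 -0.24  4.42]
0 [ 0.4491 -0.1228  0.169 ] [-0.5  -1.03  4.42]
```

Emit:
servo_tool(motion=[-0.98,0.45,0,0,0,0,0.4,-0.98,0.45,0,0,0,0,0.4,-0.98,0.45,0,0,0,0,0.4,-0.98,0.45,0,0,0,0,0.4,-0.98,0.46,0,0,0,0,0.4])

```text
t: 26.82
eef_pos: [0.5327, -0.048, 0.2575]
tool_rot: [-0.0, -0.045, 0.999, -0.0]
contact_force: [-0.2, -0.7, -0.1]
gripper_width: 0.603
grasp_force: 0.0
```

Emit:
servo_tool(motion=[-0.98,0.46,0,0,0,0,0.4,0,0,0.9,0,0,0,0.4,0,0,0.6,0,0,0,0.4,0,0,0,0,0,0,0.4])

```text
t: 27.32
eef_pos: [0.5494, -0.0381, 0.2266]
tool_rot: [-0.001, -0.045, 0.999, -0.0]
contact_force: [-0.1, 0.8, 0.4]
gripper_width: 0.601
grasp_force: 0.0
```

```bash
python3 - <<'E'
from h import *
k=snap("w10"); p,r,o=pose(); print(p)
print([(d["uv"],round(d["p"],2),pix2w("wrist",d["uv"],.108,k)[:2].round(4)) for d in bot.boxes_of("wrist","lock_knob")])
im=cv2.imread("pics/w10.png"); hsv=cv2.cvtColor(im,cv2.COLOR_BGR2HSV); m=((hsv[...,0]<6)|(hsv[...,0]>174))&(hsv[...,1]>200)&(hsv[...,2]>120)
n,l,st,ce=cv2.connectedComponentsWithStats(m.astype(np.uint8)); 
for i in range(1,n):
  if st[i,4]>60: print(st[i],ce[i],pix2w("wrist",ce[i],.108,k)[:2].round(4))
E
```

```text
[ 0.54972732 -0.03826471  0.22744966]
[([201.9, 202.9], 0.7, array([ 0.5335, -0.0782])), ([471.5, 252.2], 0.31, array([0.5487, 0.0718]))]
[258 220  29  38 844] [272.38507109 239.12085308] [ 0.5508 -0.039 ]
```

Emit:
servo_tool(motion=[-0.05,0,0.9,0,0,0,0.4,0,0,0.9,0,0,0,0.4,0,0,0.9,0,0,0,0.4,0,0,0,0,0,0,0.8,0,0,0,0,0,0,1], grip_force=30)

```text
t: 28.05
eef_pos: [0.551, -0.0385, 0.174]
tool_rot: [0.0, -0.045, 0.999, -0.0]
contact_force: [-2.4, -12.1, 0.1]
gripper_width: 0.182
grasp_force: 7.8
```

Emit:
servo_tool(motion=[0,0,0,0,0,0,1,0,0,0,0,0,0,1,0.62,0.12,0,0,0,0,1,0.62,0.12,0,0,0,0,1,0,0,0,0,0,0,1])

```text
t: 28.68
eef_pos: [0.5239, -0.036, 0.1742]
tool_rot: [-0.001, -0.044, 0.999, 0.0]
contact_force: [-1.0, -2.7, 1.7]
gripper_width: 0.171
grasp_force: 30.1
```

Emit:
servo_tool(motion=[0.6,-0.07,0,0,0,0,1,0.6,-0.07,0,0,0,0,1,0.55,-0.25,0,0,0,0,1,0.55,-0.25,0,0,0,0,1,0.45,-0.4,0,0,0,0,1])

```text
t: 29.3
eef_pos: [0.4695, -0.0571, 0.1737]
tool_rot: [-0.003, -0.047, 0.999, 0.003]
contact_force: [-9.1, 16.3, 14.2]
gripper_width: 0.167
grasp_force: 31.7
```

Emit:
servo_tool(motion=[0.45,-0.4,0,0,0,0,1,0.31,-0.51,0,0,0,0,1,0.31,-0.51,0,0,0,0,1,0.12,-0.38,0,0,0,0,1,0.12,-0.38,0,0,0,0,1])

```text
t: 29.92
eef_pos: [0.4438, -0.1057, 0.1726]
tool_rot: [-0.007, -0.045, 0.999, 0.002]
contact_force: [-13.7, 7.6, 13.4]
gripper_width: 0.169
grasp_force: 33.0
```

Emit:
servo_tool(motion=[0.04,-0.4,0,0,0,0,1,0.04,-0.4,0,0,0,0,1,0,-0.15,0,0,0,0,1,0,0,0,0,0,0,1])

```text
t: 30.42
eef_pos: [0.4451, -0.1234, 0.1727]
tool_rot: [-0.006, -0.045, 0.999, 0.003]
contact_force: [-10.6, 10.4, 11.8]
gripper_width: 0.165
grasp_force: 32.8
```

Emit:
servo_tool(motion=[-0.1,-0.15,0,0,0,0,1,0,-0.15,0,0,0,0,1,0,0,0,0,0,0,1])

```text
t: 30.8
eef_pos: [0.4456, -0.1244, 0.1723]
tool_rot: [-0.009, -0.047, 0.999, 0.006]
contact_force: [-18.4, 26.0, 23.9]
gripper_width: 0.172
grasp_force: 34.4
```

Emit:
servo_tool(motion=[0,0.1,0,0,0,0,0.6,0,0,0,0,0,0,0.4,0,0,0,0,0,0,0.4,0,0,-1,0,0,0,0.4,0,0,-1,0,0,0,0.4])

```text
t: 31.42
eef_pos: [0.4527, -0.1306, 0.2142]
tool_rot: [-0.0, -0.044, 0.999, -0.0]
contact_force: [0.9, 0.2, -0.3]
gripper_width: 0.601
grasp_force: 0.0
```

Emit:
servo_tool(motion=[0,0.5,-1,0,0,0,0,0,1,-1,0,0,0,0,0,1,0,0,0,0,0,0,1,0,0,0,0,0,0,0,0,0,0,0,0])

```text
t: 32.05
eef_pos: [0.4467, -0.0596, 0.2539]
tool_rot: [0.0, -0.045, 0.999, 0.0]
contact_force: [-0.4, -0.4, 0.2]
gripper_width: 1.0
grasp_force: 0.0
```

```bash
python3 - <<'E'
from h import *
k=snap("w11"); p,r,o=pose(); print(p,r.as_matrix().round(3).tolist())
c,s=np.cos(.088),np.sin(.088)
for q in (0,.1,.2):
  print(q,[w2pix("w",[.469+c*x-s*y,-.121+s*x+c*y,h],k)[0].round(0).tolist() for x,y,h in [(.06-.08*np.cos(q),.08*np.sin(q),.117)]])
E
```

```text
[ 0.44674063 -0.06048194  0.25390785] [[-0.996, -0.09, 0.0], [-0.09, 0.996, -0.0], [-0.0, -0.0, -1.0]]
0 [[168.0, 219.0]]
0.1 [[181.0, 220.0]]
0.2 [[195.0, 222.0]]
```

View pics/w11.png

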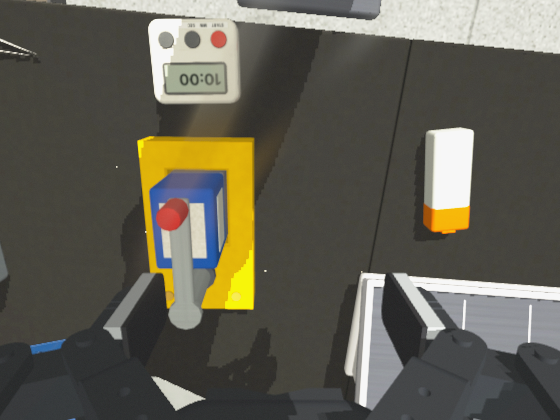

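Emit:
servo_tool(motion=[0,0,0,0,0,-0.7,0,-0.14,0.97,0,0,0,0,0,-0.14,0.97,0,0,0,0,0,-0.14,0.97,0,0,0,0,0,-0.14,0.97,0,0,0,0,0])

```text
t: 32.72
eef_pos: [0.443, 0.0173, 0.2538]
tool_rot: [-0.0, -0.096, 0.995, -0.0]
contact_force: [-0.2, -0.3, -0.3]
gripper_width: 1.002
grasp_force: 0.0
```

Emit:
servo_tool(motion=[-0.14,0.97,0,0,0,0,0,-0.14,0.97,0,0,0,0,0,-0.14,0.97,0,0,0,0,0,-0.14,0.97,0,0,0,0,0,-0.14,0.97,0,0,0,0,0])

```text
t: 33.35
eef_pos: [0.4383, 0.1152, 0.2538]
tool_rot: [0.0, -0.096, 0.995, -0.0]
contact_force: [0.1, 0.3, 0.8]
gripper_width: 1.0
grasp_force: 0.0
```

```bash
cat >> h.py <<'E'
def mailers(n,k,z=.022):
    """bright blobs of mailer size in wrist picture n, as world (x,y,yaw,l,w) on plane z"""
    im=cv2.imread(f"pics/{n}.png"); m=(im.max(2)>165).astype(np.uint8); m=cv2.morphologyEx(m,cv2.MORPH_OPEN,np.ones((5,5)))
    for c in cv2.findContours(m,cv2.RETR_EXTERNAL,cv2.CHAIN_APPROX_NONE)[0]:
        if cv2.contourArea(c)<800: continue
        W=np.float32([pix2w("w",q[0],z,k)[:2] for q in c]); (x,y),(a,b),th=cv2.minAreaRect(W*1000)
        if a<b: a,b,th=b,a,th-90
        th=np.deg2rad((th+90)%180-90)
        if 70<a<105 and 24<b<46:
            hsv=cv2.cvtColor(im,cv2.COLOR_BGR2HSV); mk=cv2.drawContours(np.zeros(m.shape,np.uint8),[c],-1,1,-1)>0
            cap=np.argwhere(mk&(hsv[...,1]>150)); cp=pix2w("w",cap.mean(0)[::-1],z,k)[:2] if len(cap) else None
            print("mailer",round(x/1e3,4),round(y/1e3,4),"yaw",round(th,3),"lw",round(a),round(b),"cap",None if cp is None else cp.round(3), "hue",int(np.median(hsv[cap[:,0],cap[:,1],0])) if len(cap) else None)
def go(t,yaw=None):
    p,r,o=pose(); y=r.apply([0,1,0]); now=np.arctan2(y[1],y[0]); yaw=now if yaw is None else yaw
    d=np.array(t)-p; print("at",p.round(4),"yaw",now.round(3),"| az",((now-yaw)/.15).round(2),"tx",((-np.sin(yaw)*d[0]+np.cos(yaw)*d[1])/.02).round(2),"ty",((np.cos(yaw)*d[0]+np.sin(yaw)*d[1])/.02).round(2),"tz",(-d[2]/.02).round(2))
E
python3 - <<'E'
from h import *
k=snap("w12"); mailers("w12",k); go([.4373,.1158,.08],1.77)
k=pickle.load(open("pics/w1.pkl","rb")); mailers("w1",k)
E
```

```text
mailer 0.44 0.3355 yaw 0.288 lw 93 36 cap [0.474 0.344] hue 29
mailer 0.4308 0.0898 yaw 0.192 lw 88 33 cap [0.462 0.096] hue 19
at [0.4382 0.118  0.2539] yaw 1.766 | az -0.03 tx 0.07 ty -0.1 tz 8.69
mailer 0.4376 0.118 yaw 0.193 lw 89 41 cap [0.468 0.124] hue 20
mailer 0.4437 0.3365 yaw 0.235 lw 89 33 cap [0.474 0.344] hue 30
```

Emit:
servo_tool(motion=[0.35,-0.65,0,0,0,0,0,0.34,-0.66,0,0,0,0,0,0,0,1,0,0,0,0,0,0,1,0,0,0,0,0,0,0,0,0,0,0])

```text
t: 34.02
eef_pos: [0.4282, 0.0855, 0.213]
tool_rot: [-0.002, -0.096, 0.995, -0.001]
contact_force: [-0.0, -0.2, 1.0]
gripper_width: 1.0
grasp_force: 0.0
```

```bash
python3 - <<'E'
from h import *
k=snap("w13"); mailers("w13",k); go([.4298,.0896,.076],1.763)
E
```

```text
mailer 0.4299 0.0886 yaw 0.192 lw 90 32 cap [0.463 0.095] hue 22
at [0.4289 0.086  0.2138] yaw 1.763 | az -0.0 tx -0.08 ty 0.17 tz 6.89
```

Emit:
servo_tool(motion=[0,0.13,1,0,0,0,0,0,0,1,0,0,0,0,0,0,1,0,0,0,0,0,0,1,0,0,0,0,0,0,1,0,0,0,0])

```text
t: 34.7
eef_pos: [0.4296, 0.0897, 0.1143]
tool_rot: [0.001, -0.097, 0.995, 0.0]
contact_force: [0.6, 0.2, 1.4]
gripper_width: 1.005
grasp_force: 0.0
```

Emit:
servo_tool(motion=[0,0,1,0,0,0,0.2,0,0,0.8,0,0,0,0.4,0,0,0,0,0,0,0.4,0,0,0,0,0,0,0.4])

```text
t: 35.2
eef_pos: [0.4295, 0.09, 0.0788]
tool_rot: [0.001, -0.097, 0.995, 0.0]
contact_force: [0.9, 0.5, 0.3]
gripper_width: 0.601
grasp_force: 0.0
```

Emit:
servo_tool(motion=[0,0,0,0,0,0,0.7,0,0,0,0,0,0,1,0,0,0,0,0,0,1,0,0,0,0,0,0,1], grip_force=40)

```text
t: 35.7
eef_pos: [0.4294, 0.0903, 0.0789]
tool_rot: [0.001, -0.097, 0.995, 0.0]
contact_force: [-0.4, -0.6, 7.5]
gripper_width: 0.363
grasp_force: 39.7
```

Emit:
servo_tool(motion=[0,0,-1,0,0,0,1,0,0,-1,0,0,0,1,0,0,-1,0,0,0,1,0,0,-1,0,0,0,1,0,0,-1,0,0,0,1])

```text
t: 36.33
eef_pos: [0.4287, 0.0902, 0.1791]
tool_rot: [0.0, -0.097, 0.995, 0.0]
contact_force: [0.6, 0.5, -0.6]
gripper_width: 0.363
grasp_force: 40.1
```

Emit:
servo_tool(motion=[0,0,-0.95,0,0,0.6,1,0,0,0,0,0,0.6,1,-1,0.7,0,0,0,0,1,-1,0.7,0,0,0,0,1,-1,0.7,0,0,0,0,1])

```text
t: 36.95
eef_pos: [0.4887, 0.1334, 0.1975]
tool_rot: [0.0, -0.007, 1.0, 0.0]
contact_force: [0.3, 0.2, -0.3]
gripper_width: 0.361
grasp_force: 40.1
```

Emit:
servo_tool(motion=[-1,0.75,0,0,0,0,1,0,0,0,0,-0.78,0,1,0,0,0,0,-0.78,0,1,0,0,0,0,-0.77,0,1,0,0,0,0,0,0,1])

```text
t: 37.58
eef_pos: [0.5062, 0.1485, 0.1967]
tool_rot: [0.173, -0.008, 0.985, 0.001]
contact_force: [-0.3, 0.5, -0.3]
gripper_width: 0.362
grasp_force: 40.2
```

```bash
python3 - <<'E'
from h import *
k=snap("w14"); p,r,o=pose(); print(p,r.as_matrix().round(3).tolist(),o["gripper_width"])
E
```

```text
[0.50721131 0.14861023 0.19707602] [[-0.94, -0.015, 0.34], [-0.015, 1.0, 0.005], [-0.34, -0.001, -0.94]] 0.36677374249946326
```

View pics/w14.png

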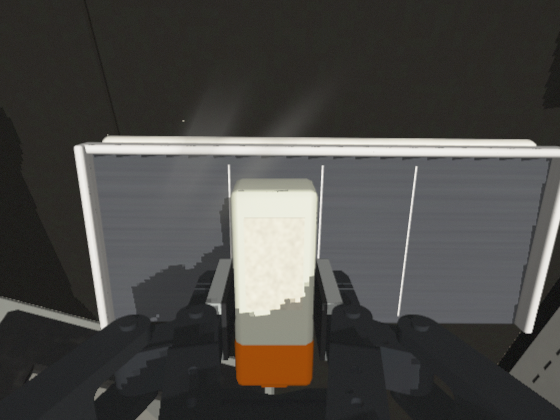

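```bash
python3 - <<'E'
from h import *
from scipy.optimize import least_squares
k=pickle.load(open("pics/w14.pkl","rb"))
c,s=np.cos(.35),np.sin(.35)
def W(p,L):
    L=np.float64(L); x=L[:,0]*c-L[:,2]*s; z=.05+L[:,0]*s+L[:,2]*c; y=L[:,1]; a,b=np.cos(p[2]),np.sin(p[2])
    return np.c_[p[0]+a*x-b*y,p[1]+b*x+a*y,z]
# lip inner bottom row 157ish at both rails; right lane line y=.06
L=[(-.062,-.146,0),(-.062,.146,0)]; U=np.float64([(98,157),(541,157)])
r=least_squares(lambda p:(w2pix("w",W(p,L),k)-U).ravel(),[.58,.178,.01]); print(r.x,r.fun)
p=r.x
print("lines",[w2pix("w",W(p,[(x,y,0)]),k)[0].round(0).tolist() for y in (-.06,0,.06) for x in (-.055,.05)])
print("lip top inner",w2pix("w",W(p,[(-.062,-.146,.008),(-.062,.146,.008),(.062,.146,0),(.062,-.146,0)]),k).round(0).tolist())
for y in (-.03,.09): print(y,W(p,[(-.010,y,.014),(-.062,y,0)]).round(4))
P,R_,o=pose(); 
t=W(p,[(-.010,-.03,.014)])[0]; C=P+R_.apply([0,0,.068]); print("mailer now",C,"units",(R_.inv().apply(t-C)/.02).round(2), "yaw err",p[2]-.015)
print("mailer low edge px",w2pix("w",[P+R_.apply(v) for v in ([.043,-.016,.068-.011],[.043,.016,.068-.011])],k))
E
```

```text
[0.58876224 0.1787293  0.0145775 ] [-5.52959323  1.85341617  5.52373612  2.81991458]
lines [[227.0, 170.0], [232.0, 311.0], [319.0, 170.0], [314.0, 311.0], [412.0, 170.0], [396.0, 312.0]]
lip top inner [[86.0, 161.0], [556.0, 162.0], [510.0, 326.0], [116.0, 325.0]]
-0.03 [[0.575  0.1485 0.0597]
 [0.531  0.1479 0.0287]]
0.09 [[0.5733 0.2685 0.0597]
 [0.5292 0.2679 0.0287]]
mailer now [0.53035795 0.14893179 0.13313754] units [-0.85 -0.05  4.21] yaw err -0.0004225043450240863
mailer low edge px [[229.97012733 190.51875129]
 [319.99652114 190.61441695]]
```

Emit:
servo_tool(motion=[-0.8,-0.05,0,0,0,0,1,0,0,1,0,0,0,1,0,0,1,0,0,0,1,0,0,1,0,0,0,1,0,0,0.6,0,0,0,1])

```text
t: 38.25
eef_pos: [0.5496, 0.1473, 0.1343]
tool_rot: [0.174, -0.006, 0.985, 0.001]
contact_force: [0.2, -0.1, 0.1]
gripper_width: 0.362
grasp_force: 40.2
```

Emit:
servo_tool(motion=[0,0,0.4,0,0,0,1,0,0,0.2,0,0,0,1,0,0,0,0,0,0,1])

```text
t: 38.62
eef_pos: [0.5519, 0.148, 0.1236]
tool_rot: [0.174, -0.007, 0.985, 0.001]
contact_force: [0.9, 0.2, 0.8]
gripper_width: 0.36
grasp_force: 40.2
```

```bash
python3 - <<'E'
from h import *
P,r,o=pose(); print(P, P+r.apply([0,0,.068]),o["contact_force"],o["gripper_width"],o["grasp_force"])
E
```

```text
[0.55188769 0.1479722  0.12357316] [0.57517233 0.14830777 0.05968487] [0.90748525 0.21333255 0.77168285] 0.360096833947176 40.16239643096924
```

Emit:
servo_tool(motion=[0,0,0.1,0,0,0,1,0,0,0.05,0,0,0,1,0,0,0,0,0,0,1])

```text
t: 39.0
eef_pos: [0.5525, 0.1481, 0.1223]
tool_rot: [0.174, -0.007, 0.985, 0.002]
contact_force: [-10.7, -1.5, 19.6]
gripper_width: 0.361
grasp_force: 42.9
```

Emit:
servo_tool(motion=[0,0,0,0,0,0,0.5,0,0,0,0,0,0,0.4,0,0,-0.5,0,0,0,0.4,0,0,-1,0,0,0,0.4,0,0,-1,0,0,0,0.4])

```text
t: 39.62
eef_pos: [0.5353, 0.1476, 0.1684]
tool_rot: [0.174, -0.007, 0.985, 0.001]
contact_force: [0.6, -0.2, 0.7]
gripper_width: 0.603
grasp_force: 0.0
```

Emit:
servo_tool(motion=[0,0,-1,0,0,0,0,0,0,-1,0,0,0,0,0,0,-1,0,0,0,0,0,0,0,0,0,0,0])

```text
t: 40.12
eef_pos: [0.5154, 0.1477, 0.2255]
tool_rot: [0.175, -0.007, 0.985, 0.002]
contact_force: [0.2, 0.5, -0.2]
gripper_width: 1.002
grasp_force: 0.0
```

```bash
python3 - <<'E'
from h import *
k=snap("w15"); P,r,o=pose(); mailers("w15",k,.072)
print([(d["uv"],round(d["p"],2)) for d in bot.boxes_of("wrist","mailer_4_center")])
print(w2pix("w",[.567,.148,.065],k)); go([.4408,.3345,.23],1.571+.26)
E
```

```text
[([274.2, 199.0], 0.8)]
[[272.97955806 198.5940153 ]]
at [0.515  0.1475 0.2239] yaw 1.585 | az -1.64 tx 1.18 ty 9.99 tz -0.3
```

Emit:
servo_tool(motion=[0,0,-0.5,0,0.78,0,0,0,0,0,0,0.78,0,0,0,0,0,0,0.78,0,0,0,0,0,0,0,-0.82,0,0,0,0,0,0,-0.82,0])

```text
t: 40.85
eef_pos: [0.5118, 0.147, 0.232]
tool_rot: [-0.002, -0.131, 0.991, -0.0]
contact_force: [-0.5, -0.0, -0.4]
gripper_width: 1.003
grasp_force: 0.0
```

Emit:
servo_tool(motion=[0.12,1,0,0,0,0,0,0.12,1,0,0,0,0,0,0.12,1,0,0,0,0,0,0.12,1,0,0,0,0,0,0.12,1,0,0,0,0,0])

```text
t: 41.48
eef_pos: [0.474, 0.2413, 0.2322]
tool_rot: [-0.002, -0.13, 0.992, -0.0]
contact_force: [1.0, -0.2, 0.2]
gripper_width: 1.0
grasp_force: 0.0
```

Emit:
servo_tool(motion=[0.12,1,0,0,0,0,0,0.12,1,0,0,0,0,0,0.12,1,0,0,0,0,0,0.12,1,0,0,0,0,0,0.12,1,0,0,0,0,0])

```text
t: 42.1
eef_pos: [0.4367, 0.3349, 0.2324]
tool_rot: [-0.001, -0.13, 0.992, -0.0]
contact_force: [-0.8, -0.1, 0.4]
gripper_width: 0.997
grasp_force: 0.0
```

```bash
python3 - <<'E'
from h import *
k=snap("w16"); P,r,o=pose(); mailers("w16",k)
print([(d["uv"],round(d["p"],2),pix2w("wrist",d["uv"],.011,k)) for d in bot.boxes_of("wrist","mailer_3_center")])
go([.4408,.3345,.15],1.571+.26)
E
```

```text
mailer 0.4416 0.3367 yaw 0.242 lw 90 33 cap [0.473 0.345] hue 29
[([274.0, 197.0], 0.59, array([0.44244924, 0.33623013, 0.011     ]))]
at [0.4358 0.3368 0.2328] yaw 1.834 | az 0.02 tx -0.21 ty -0.18 tz 4.14
```

Emit:
servo_tool(motion=[-0.22,-0.08,1,0,0,0.14,0,0,0,1,0,0,0,0,0,0,1,0,0,0,0,0,0,1,0,0,0,0,0,0,1,0,0,0,0])

```text
t: 42.82
eef_pos: [0.4421, 0.3331, 0.1326]
tool_rot: [-0.001, -0.119, 0.993, -0.0]
contact_force: [0.9, 0.7, -0.9]
gripper_width: 0.999
grasp_force: 0.0
```

Emit:
servo_tool(motion=[0,0,1,0,0,0,0.2,0,0,1,0,0,0,0.4,0,0,0.7,0,0,0,0.4,0,0,0,0,0,0,0.4,0,0,0,0,0,0,0.4])

```text
t: 43.45
eef_pos: [0.4419, 0.3341, 0.08]
tool_rot: [-0.0, -0.119, 0.993, 0.0]
contact_force: [-0.2, 0.3, -0.2]
gripper_width: 0.6
grasp_force: 0.0
```

Emit:
servo_tool(motion=[0,0,0,0,0,0,0.7,0,0,0,0,0,0,1,0,0,0,0,0,0,1,0,0,0,0,0,0,1], grip_force=40)

```text
t: 43.95
eef_pos: [0.442, 0.3345, 0.0804]
tool_rot: [-0.0, -0.119, 0.993, 0.001]
contact_force: [-1.1, -1.4, 7.4]
gripper_width: 0.359
grasp_force: 40.9
```

```bash
python3 - <<'E'
from h import *
p,r,o=pose(); print(o["gripper_width"],o["grasp_force"]); go([.514,.2685,.2],1.586)
E
```

```text
0.3593969413035073 40.86398541927338
at [0.442  0.3345 0.0804] yaw 1.81 | az 1.49 tx -3.55 ty -3.35 tz -5.98
```

Emit:
servo_tool(motion=[0,0,-1,0,0,0,1,0,0,-1,0,0,0,1,0,0,-1,0,0,0,1,0,0,-1,0,0,0,1,0,0,-1,0,0,0,1])

```text
t: 44.58
eef_pos: [0.4415, 0.334, 0.1803]
tool_rot: [-0.001, -0.119, 0.993, 0.0]
contact_force: [-0.6, -0.1, 0.5]
gripper_width: 0.365
grasp_force: 40.1
```

Emit:
servo_tool(motion=[0,0,-1,0,0,0.75,1,0,0,0,0,0,0.74,1,-0.9,-0.84,0,0,0,0,1,-0.9,-0.84,0,0,0,0,1,-0.9,-0.84,0,0,0,0,1])

```text
t: 45.2
eef_pos: [0.4968, 0.284, 0.1995]
tool_rot: [-0.001, -0.008, 1.0, 0.0]
contact_force: [0.7, 0.6, -0.6]
gripper_width: 0.36
grasp_force: 40.1
```

Emit:
servo_tool(motion=[-0.85,-0.84,0,0,0,0,1,0,0,0,0,-0.78,0,1,0,0,0,0,-0.78,0,1,0,0,0,0,-0.77,0,1,0,0,0,0,0,0,1])

```text
t: 45.82
eef_pos: [0.5117, 0.2685, 0.1989]
tool_rot: [0.172, -0.009, 0.985, 0.001]
contact_force: [0.0, -0.0, -0.0]
gripper_width: 0.364
grasp_force: 40.1
```

```bash
python3 - <<'E'
from h import *
p,r,o=pose(); print(p,o["gripper_width"],o["grasp_force"]); C=p+r.apply([0,0,.0694])
t=np.array([.5734,.2685,.0597]); print(r.as_matrix().round(3).tolist(),C,r.inv().apply(t-C)/.02)
k=snap("w17"); mailers("w17",k,.12)
print(w2pix("w",[p+r.apply(v) for v in ([.043,-.016,.058],[.043,.016,.058])],k))
print([(d["uv"],round(d["p"],2)) for d in bot.boxes_of("wrist","mailer_3_center")])
E
```

```text
[0.51169157 0.26849977 0.19888383] 0.3640515408615597 40.14581859111786
[[-0.941, -0.019, 0.339], [-0.018, 1.0, 0.005], [-0.339, -0.001, -0.941]] [0.53521505 0.26885051 0.13359307] [-0.54310349 -0.04817275  4.12295   ]
mailer 0.539 0.2688 yaw -0.019 lw 83 37 cap None hue None
[[229.78590064 186.75959935]
 [319.39651622 186.78110356]]
[([275.7, 277.1], 0.94)]
```

Emit:
servo_tool(motion=[-0.55,-0.05,0,0,0,0,1,0,0,1,0,0,0,1,0,0,1,0,0,0,1,0,0,1,0,0,0,1,0,0,0.6,0,0,0,1])

```text
t: 46.55
eef_pos: [0.5502, 0.2667, 0.1348]
tool_rot: [0.173, -0.007, 0.985, 0.001]
contact_force: [0.4, 0.2, -0.4]
gripper_width: 0.362
grasp_force: 40.1
```

Emit:
servo_tool(motion=[0,0,0.35,0,0,0,1,0,0,0.2,0,0,0,1,0,0,0.08,0,0,0,1,0,0,0,0,0,0,1])

```text
t: 47.05
eef_pos: [0.5529, 0.2675, 0.1245]
tool_rot: [0.173, -0.008, 0.985, 0.001]
contact_force: [-1.8, -1.5, 4.5]
gripper_width: 0.364
grasp_force: 40.7
```

Touching the face: release and back off, then look.

Emit:
servo_tool(motion=[0,0,0,0,0,0,0.5,0,0,0,0,0,0,0.4,0,0,-0.5,0,0,0,0.4,0,0,-1,0,0,0,0.4,0,0,-1,0,0,0,0.4])

```text
t: 47.68
eef_pos: [0.5355, 0.2673, 0.1715]
tool_rot: [0.173, -0.008, 0.985, 0.001]
contact_force: [-0.8, 0.4, 0.5]
gripper_width: 0.599
grasp_force: 0.0
```

Emit:
servo_tool(motion=[0,0,-1,0,0,0,0,0,0,-1,0,0,0,0,0,0,-1,0,0,0,0,0,-1,-1,0,0,0,0,0,-1,-1,0,0,0,0])

```text
t: 48.3
eef_pos: [0.5019, 0.2264, 0.2657]
tool_rot: [0.173, -0.008, 0.985, 0.002]
contact_force: [0.1, 0.3, 0.1]
gripper_width: 1.0
grasp_force: 0.0
```

```bash
python3 - <<'E'
from h import *
snap("w18"); print(pose()[0])
E
```

```text
[0.50230098 0.22348314 0.26772688]
```

View pics/w18.png

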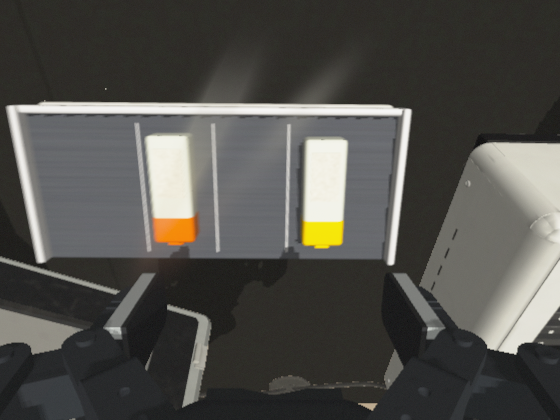

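Emit:
servo_tool(motion=[0,0,-0.3,0,0.78,0,0,0,0,0,0,0.78,0,0,0,0,0,0,0.78,0,0,-0.5,-1,0,0,0,0,0,0,-1,0,0,0,0,0])

```text
t: 48.98
eef_pos: [0.5114, 0.1862, 0.2702]
tool_rot: [-0.001, -0.008, 1.0, -0.0]
contact_force: [-0.6, -0.0, -0.1]
gripper_width: 0.999
grasp_force: 0.0
```

Emit:
servo_tool(motion=[0,-1,0,0,0,0,0,0,-1,0,0,0,0,0,0,-1,0,0,0,0,0,0,-1,0,0,0,0,0,0,-1,0,0,0,0,0])

```text
t: 49.6
eef_pos: [0.5123, 0.0856, 0.2703]
tool_rot: [-0.001, -0.008, 1.0, 0.0]
contact_force: [0.1, -0.0, 0.8]
gripper_width: 1.002
grasp_force: 0.0
```

Emit:
servo_tool(motion=[0,-1,0,0,0,0,0,0,-1,0,0,0,0,0,0,-1,0,0,0,0,0,0,-1,0,0,0,0,0,0,-1,0,0,0,0,0])

```text
t: 50.22
eef_pos: [0.5138, -0.0143, 0.2703]
tool_rot: [-0.001, -0.008, 1.0, 0.0]
contact_force: [0.6, -1.4, 0.8]
gripper_width: 1.0
grasp_force: 0.0
```

Emit:
servo_tool(motion=[0,-1,0,0,0,0,0,0,-1,0,0,0,0,0,0,-1,0,0,0,0,0,0,-1,0,0,0,0,0,0,-1,0,0,0,0,0])

```text
t: 50.85
eef_pos: [0.5152, -0.1142, 0.2703]
tool_rot: [-0.001, -0.008, 1.0, 0.0]
contact_force: [-0.4, 0.0, -0.6]
gripper_width: 1.0
grasp_force: 0.0
```

```bash
python3 - <<'E'
from h import *
snap("w19"); k=pickle.load(open("pics/w19.pkl","rb")); go([.5213,-.3594,.27])
snap("t2","top")
for f in ("top0","t1","t2"):
    im=cv2.imread(f"pics/{f}.png"); hsv=cv2.cvtColor(im,cv2.COLOR_BGR2HSV)
    for nm,a,b in (("green",45,85),("blue",95,125)):
        m=((hsv[...,0]>=a)&(hsv[...,0]<=b)&(hsv[...,1]>120)&(hsv[...,2]>70)).astype(np.uint8)
        n,l,st,ce=cv2.connectedComponentsWithStats(m)
        print(f,nm,[(ce[i].round().tolist(),int(st[i,4]),pix2w("top",ce[i],.022)[:2].round(2).tolist()) for i in range(1,n) if st[i,4]>12])
E
```

```text
at [ 0.515  -0.1173  0.2705] yaw 1.583 | az 0.0 tx -0.17 ty -12.11 tz 0.02
top0 green []
top0 blue [([357.0, 92.0], 1601, [1.0, -0.51]), ([327.0, 163.0], 57, [0.72, -0.27]), ([348.0, 219.0], 100, [0.45, -0.26]), ([140.0, 288.0], 66, [0.44, 0.63])]
t1 green []
t1 blue [([357.0, 92.0], 1619, [1.0, -0.51]), ([327.0, 164.0], 66, [0.72, -0.26]), ([343.0, 172.0], 14, [0.66, -0.32]), ([140.0, 288.0], 74, [0.44, 0.63])]
t2 green []
t2 blue [([357.0, 92.0], 1605, [1.0, -0.51]), ([314.0, 230.0], 17, [0.45, -0.11]), ([140.0, 288.0], 74, [0.44, 0.63])]
```

Emit:
servo_tool(motion=[-0.17,-1,0,0,0,0,0,0,-1,0,0,0,0,0,0,-1,0,0,0,0,0,0,-1,0,0,0,0,0,0,-1,0,0,0,0,0])

```text
t: 51.58
eef_pos: [0.5207, -0.2127, 0.2702]
tool_rot: [-0.001, -0.008, 1.0, 0.0]
contact_force: [0.0, -0.5, 0.4]
gripper_width: 1.003
grasp_force: 0.0
```

Emit:
servo_tool(motion=[0,-1,0,0,0,0,0,0,-1,0,0,0,0,0,0,-1,0,0,0,0,0,0,-1,0,0,0,0,0,0,-1,0,0,0,0,0])

```text
t: 52.2
eef_pos: [0.5223, -0.3139, 0.2702]
tool_rot: [-0.001, -0.008, 1.0, 0.0]
contact_force: [0.0, -1.0, 0.5]
gripper_width: 0.999
grasp_force: 0.0
```

Emit:
servo_tool(motion=[0,-1,0,0,0,0,0,0,-1,0,0,0,0,0,0,0,0,0,0,1,0,0,0,0,0,0,1,0,0,0,0,0,0,1,0])

```text
t: 52.82
eef_pos: [0.5228, -0.3537, 0.2701]
tool_rot: [-0.002, 0.218, 0.976, -0.0]
contact_force: [0.3, -0.5, -0.0]
gripper_width: 1.003
grasp_force: 0.0
```

Emit:
servo_tool(motion=[0,0,0,0,0,1,0,0,0,0,0,0,1,0,0,0,0,0,0,1,0,0,0,0,0,0,1,0,0,0,0,0,0,1,0])

```text
t: 53.45
eef_pos: [0.5229, -0.3536, 0.2702]
tool_rot: [-0.001, 0.56, 0.828, -0.001]
contact_force: [-0.3, 0.2, 0.3]
gripper_width: 0.998
grasp_force: 0.0
```

Emit:
servo_tool(motion=[0,0,0,0,0,1,0.5,0,0,0,0,0,0.67,0.5,0,0,0,0,0,0,0.5])

```text
t: 53.82
eef_pos: [0.523, -0.3534, 0.27]
tool_rot: [-0.001, 0.657, 0.754, -0.001]
contact_force: [0.7, 0.3, -0.7]
gripper_width: 0.498
grasp_force: 0.0
```

```bash
cat >> h.py <<'E'
def lever(n,k):
    im=cv2.imread(f"pics/{n}.png"); hsv=cv2.cvtColor(im,cv2.COLOR_BGR2HSV); m=((hsv[...,0]<6)|(hsv[...,0]>174))&(hsv[...,1]>200)&(hsv[...,2]>120)
    N,l,st,ce=cv2.connectedComponentsWithStats(m.astype(np.uint8))
    print("red",[(st[i].tolist(),ce[i].round(1).tolist()) for i in range(1,N) if st[i,4]>100])
    b=[.5213,-.3594,.133];c,s=np.cos(b[2]),np.sin(b[2])
    for q in (-.1,0,.1,.6,.7,.8):
        print(q,[w2pix("w",[b[0]+s*np.sin(q)*L,b[1]-c*np.sin(q)*L,.055+L*np.cos(q)],k)[0].round(1).tolist() for L in (.042,.063,.084)])
E
python3 - <<'E'
from h import *
k=snap("w20"); lever("w20",k); go([.5213,-.3594,.176],.133)
E
```

```text
red [([257, 207, 25, 42, 867], [269.2, 227.5])]
-0.1 [[270.9, 208.6], [270.6, 215.4], [270.2, 223.4]]
0 [[270.9, 214.5], [270.6, 224.9], [270.2, 237.2]]
0.1 [[270.9, 220.1], [270.6, 233.9], [270.2, 250.1]]
0.6 [[271.0, 242.1], [270.7, 267.6], [270.4, 295.8]]
0.7 [[271.0, 245.0], [270.7, 271.6], [270.4, 300.6]]
0.8 [[271.0, 247.3], [270.8, 274.6], [270.5, 303.9]]
at [ 0.5229 -0.3533  0.2701] yaw 0.138 | az 0.03 tx -0.29 ty -0.12 tz 4.7
```

Emit:
servo_tool(motion=[-0.29,-0.12,1,0,0,0,0.5,0,0,1,0,0,0,0.5,0,0,1,0,0,0,0.5,0,0,1,0,0,0,0.5,0,0,0.65,0,0,0,0.5])

```text
t: 54.5
eef_pos: [0.5206, -0.3586, 0.1753]
tool_rot: [-0.002, 0.657, 0.754, -0.001]
contact_force: [-0.2, -0.5, -0.4]
gripper_width: 0.498
grasp_force: 0.0
```

Emit:
servo_tool(grip_force=40, motion=[0,0,0,0,0,0,0.5,0,0,0,0,0,0,1,0,0,0,0,0,0,1,0,0,0,0,0,0,1,0,0,0,0,0,0,1])

```text
t: 55.12
eef_pos: [0.5208, -0.3596, 0.1781]
tool_rot: [-0.001, 0.658, 0.753, -0.001]
contact_force: [-3.5, 0.8, 6.0]
gripper_width: 0.177
grasp_force: 39.5
```

Emit:
servo_tool(motion=[-0.32,0,0.02,0,0,0,1,-0.32,0,0.05,0,0,0,1,-0.31,0,0.08,0,0,0,1,-0.31,0,0.11,0,0,0,1,-0.29,0,0.14,0,0,0,1])

```text
t: 55.75
eef_pos: [0.5245, -0.3894, 0.17]
tool_rot: [-0.002, 0.658, 0.753, -0.0]
contact_force: [-5.4, 3.7, 8.1]
gripper_width: 0.174
grasp_force: 42.7
```

Emit:
servo_tool(motion=[-0.28,0,0.17,0,0,0,1,-0.26,0,0.2,0,0,0,1,-0.24,0,0.22,0,0,0,1,0,0,0,0,0,0,1,0,0,0,0,0,0,1])

```text
t: 56.38
eef_pos: [0.5264, -0.4063, 0.158]
tool_rot: [-0.001, 0.658, 0.753, -0.002]
contact_force: [-5.2, -2.3, 5.4]
gripper_width: 0.175
grasp_force: 39.9
```

Now overdrive gently to the stop.

Emit:
servo_tool(motion=[-0.15,0,0.15,0,0,0,1,-0.1,0,0.1,0,0,0,1,0,0,0,0,0,0,1])

```text
t: 56.75
eef_pos: [0.527, -0.411, 0.1529]
tool_rot: [-0.001, 0.658, 0.753, -0.001]
contact_force: [-6.7, -1.9, 6.2]
gripper_width: 0.178
grasp_force: 40.0
```

Emit:
servo_tool(motion=[-0.12,0,0.12,0,0,0,1,-0.1,0,0.1,0,0,0,1,0,0,0,0,0,0,1])

```text
t: 57.12
eef_pos: [0.5274, -0.4146, 0.1488]
tool_rot: [-0.002, 0.658, 0.753, -0.001]
contact_force: [-6.3, 1.9, 9.4]
gripper_width: 0.174
grasp_force: 40.3
```

Emit:
servo_tool(motion=[0,0,0,0,0,0,0.6,0,0,0,0,0,0,0.5,0,0,-1,0,0,0,0.5,0,0,-1,0,0,0,0.5,0,0,-1,0,0,0,0.5])

```text
t: 57.75
eef_pos: [0.5289, -0.4149, 0.2102]
tool_rot: [-0.0, 0.657, 0.753, -0.001]
contact_force: [0.4, 0.2, 0.6]
gripper_width: 0.499
grasp_force: 0.0
```

Emit:
servo_tool(motion=[0.5,0,-1,0,0,0,0.5,1,0,-1,0,0,0,0.5,1,0,-1,0,0,0,0.5,0,0,0,0,0,0,0.5])

```text
t: 58.25
eef_pos: [0.5231, -0.3635, 0.2701]
tool_rot: [0.0, 0.657, 0.754, 0.0]
contact_force: [-0.2, -0.7, -1.1]
gripper_width: 0.501
grasp_force: 0.0
```

```bash
python3 - <<'E'
from h import *
k=snap("w21"); lever("w21",k); print(pose()[0])
E
```

```text
red [([258, 234, 23, 59, 1242], [269.1, 263.5])]
-0.1 [[271.9, 194.5], [271.8, 200.1], [271.7, 206.7]]
0 [[271.9, 200.5], [271.8, 209.8], [271.6, 220.9]]
0.1 [[271.9, 206.2], [271.7, 219.1], [271.6, 234.2]]
0.6 [[271.8, 229.1], [271.6, 254.3], [271.4, 282.1]]
0.7 [[271.8, 232.2], [271.6, 258.5], [271.4, 287.3]]
0.8 [[271.8, 234.7], [271.6, 261.8], [271.4, 291.0]]
[ 0.5225607  -0.36417066  0.26909973]
```

Emit:
servo_tool(motion=[-0.85,0,0,0,0,0,1,-0.8,0,0,0,0,0,1,-0.8,0,1,0,0,0,1,0,0,1,0,0,0,1,0,0,1,0,0,0,1])

```text
t: 58.92
eef_pos: [0.528, -0.4138, 0.2061]
tool_rot: [-0.002, 0.658, 0.753, -0.001]
contact_force: [0.3, 0.0, -0.2]
gripper_width: -0.0
grasp_force: 0.0
```

Emit:
servo_tool(motion=[0,0,0.5,0,0,0,1,0,0,0.3,0,0,0,1,0,0,0.1,0,0,0,1,0,0,0,0,0,0,1])

```text
t: 59.42
eef_pos: [0.5286, -0.4133, 0.191]
tool_rot: [-0.001, 0.657, 0.754, -0.001]
contact_force: [-2.2, 2.0, 3.8]
gripper_width: -0.001
grasp_force: 1.8
```

Emit:
servo_tool(motion=[0,0,0.1,0,0,0,1,0,0,0.1,0,0,0,1,0,0,0,0,0,0,1])

```text
t: 59.8
eef_pos: [0.5287, -0.4137, 0.1895]
tool_rot: [-0.001, 0.657, 0.754, 0.0]
contact_force: [-6.3, 7.2, 22.0]
gripper_width: 0.0
grasp_force: 10.6
```

At the stop (22 N, barely moved). Retreat, check, and hand in.

Emit:
servo_tool(motion=[0,0,-1,0,0,0,1,0,0,-1,0,0,0,1,0,0,-1,0,0,0,1,0,0,-1,0,0,0,0.5,0,0,-1,0,0,0,0.5])

```text
t: 60.42
eef_pos: [0.5288, -0.4136, 0.2875]
tool_rot: [-0.001, 0.657, 0.754, -0.001]
contact_force: [-0.5, 0.3, -0.7]
gripper_width: 0.422
grasp_force: 0.0
```

Emit:
servo_tool(motion=[1,0,0,0,0,0,0,1,0,0,0,0,0,0,1,0,0,0,0,0,0,0,0,0,0,0,0,0])

```text
t: 60.92
eef_pos: [0.5211, -0.3527, 0.2865]
tool_rot: [-0.001, 0.657, 0.754, -0.0]
contact_force: [0.1, -0.4, -0.1]
gripper_width: 1.002
grasp_force: 0.0
```

```bash
python3 - <<'E'
from h import *
k=snap("w22"); lever("w22",k); print(pose()[0])
print("mailers",[(d["uv"],round(d["p"],2)) for c in ("top","scene") for d in (bot.read_camera(c),bot.boxes_of(c,"mailer_3_center"))[1]])
print(w2pix("top",[[.567,.148,.065],[.567,.268,.065]]),w2pix("scene",[[.567,.148,.065],[.567,.268,.065]]))
E
```

```text
red [([260, 240, 22, 56, 1069], [270.6, 267.9]), ([372, 386, 15, 18, 162], [378.1, 393.3])]
-0.1 [[273.3, 203.4], [273.2, 209.2], [273.1, 216.2]]
0 [[273.3, 208.9], [273.2, 218.2], [273.1, 229.0]]
0.1 [[273.2, 214.2], [273.1, 226.7], [273.0, 241.2]]
0.6 [[273.1, 235.3], [273.0, 259.0], [272.8, 285.0]]
0.7 [[273.1, 238.1], [273.0, 262.9], [272.8, 289.8]]
0.8 [[273.1, 240.4], [273.0, 265.9], [272.8, 293.2]]
[ 0.52094835 -0.35382445  0.28660582]
mailers [([218.5, 226.4], 0.47), ([211.5, 234.1], 0.72), ([341.4, 201.4], 0.35)]
[[245.01935023 220.74896506]
 [216.75875684 229.4529154 ]] [[247.09974192 227.93809075]
 [212.43654113 236.00381116]]
```

```bash
python3 - <<'E'
from h import *
for c,a in (("top",[(245,221),(217,229)]),("scene",[(247,228),(212,236)])):
    im=bot.read_camera(c); print(c,[im[v-1:v+2,u-1:u+2].mean((0,1)).round().tolist() for u,v in a])
print(bot.hand_in())
E
```

```text
top [[249.0, 248.0, 242.0], [249.0, 248.0, 242.0]]
scene [[241.0, 240.0, 235.0], [242.0, 240.0, 235.0]]
the job is handed in; nothing more can be done
None
```

I handed the job in at about 61 s; no score came back. In order: the switch was set to off, the relay seated and locked, both mailers present (3 and 4) laid flat on the warming face, and the switch swung fully to orange. I first left the switch about 0.1 rad short of centre and corrected it before touching anything else.

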